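Lid the canister and snap its four side clips

TASK

Take the clip-lock lid out of the rack, lay it flat on the mat with its handle up and let go, then take it again by its handle and set it fully home on the open canister with its clips still open. Then flip all four side clips right down against the canister's sides, and leave everything else on the shelf where it stands.

Things in the scene. Friction and masses are not known exactly. Their poses are not given: they have to be found in the camera images.
- canister: (All sizes in these notes are in mm.) Open-topped rectangular white ceramic canister, fixed to the shelf: outside 136 (x, long) x 94 (y) x 75 high, walls and bottom 5, so the mouth is 126 x 84. Origin: centre of its underside; x along its long side.
- canister_mouth (a point): Centre of the canister's mouth, level with its rim, 75 above the shelf.
- rack: Low steel lid rack, fixed: base plate 90 (x) x 100 (y) x 6; two upright plates 60 wide (y), 5 thick, up to 44 above the shelf, form a 20 wide slot over the origin; lower plates (28 high) at x = +-36. The lid starts standing on a short end in the slot, its top face (handle) towards the rack's +x. Origin: centre of the underside; z up.
- mat: Flat dark rubber mat, 200 (x) x 160 (y) x 3 thick, fixed to the shelf. Origin: centre of its underside.
- lid: The loose grey plastic lid, about 220 g, same if turned half round. Plate 160 (lid x) x 100 (lid y) x 8 thick (+z = top, handle side). Under it a plug 120 x 78, 10 deep, fits the mouth with 3 to spare all round; it leaves a plain lip 20 wide at the short ends, 11 at the long ones. Four clips on the long sides. Origin: middle of the plug's underside, 14 below lid_center.
- lid_center (a point): Middle of the lid's plate, half-way through its thickness. Seated on the canister it is 4 above the rim's centre (plate on the rim); lying on the mat it is 17 above the shelf. In the rack the plate stands upright on its short end, lid x pointing down, on the slot floor 6 above the shelf, at most 4 degrees off plumb and up to 6 off the slot's middle along rack y.
- lid_handle (a point): Centre of the handle's bar: a bar 80 long (lid x), 16 wide (lid y), 14 high, on a post 14 long at each end; the bar's top is 29 above the plate's top face. This point is 26 above lid_center along lid z.
- lid_end (a point): Middle of the lid's plain short end edge at lid x = -80 (half-way through the 8 thick plate): the upper end while the lid stands in the rack, about 166 above the shelf. The handle begins 40 from this edge, the plug 20.
- clip1 (a joint): Steel side clip at lid (x -40, y +): a flap 30 wide (lid x), 5 thick, reaching 32 out from its hinge pin, which runs along lid x, 52.5 from the lid's middle line, at plate mid-thickness. In rad: 0 = straight out (open; starts within 0.15), negative = raised, 1.57 = hanging straight down (stop; 3 clear of the wall). Friction 0.03 N m, no spring: it stays where left.
- clip2 (a joint): The same for the clip at lid (x +40, y +).
- clip3 (a joint): The same for the clip at lid (x +40, y -).
- clip4 (a joint): The same for the clip at lid (x -40, y -).
- clip1_tip (a point): Middle of the free edge of clip 1, 32 from its hinge.
- clip2_tip (a point): Middle of the free edge of clip 2.
- clip3_tip (a point): Middle of the free edge of clip 3.
- clip4_tip (a point): Middle of the free edge of clip 4.
- spray: Bystander: coral spray bottle, 68 across, 207 high; origin at the middle of its foot, like all the bystanders.
- scrubber: Bystander: green plastic scrubber with a loop handle, 85 x 40 x 54 high.
- soapdish: Bystander: white soap dish with a bar of soap, 100 x 42 x 22 high.
- jar: Bystander: glass jar with a steel cap, 72 across, 100 high.
- mug: Bystander: terracotta mug, 80 across, 90 high.
Mind the look-alikes: they are no part of the job. Leave any purple or turquoise look-alike of the canister alone.

How it is judged:
By the outcome, as a careful person would: the job done as asked, in the order asked, and still so for the second after the job is handed in, with the robot touching nothing.
It also fails if it takes over 72 s, if anything falls off the work surface, if the arm or the gripper's body presses on something with over 40 N, if the wrist force passes 120 N, or if a joint passes its speed limit or range.

ROBOT

A 6-joint arm with a two-finger parallel gripper is mounted at the origin on the work surface. World frame = base frame: x ahead of the robot, y to its left, z up, the work surface at z = 0. Lengths are in m, angles in rad, forces in N, time in s.
With the tool pointing down it reaches from about 0.425 to 0.95 m from the base axis. Payload 3.5 kg.
Tool frame: the origin (TCP) lies between the finger pads; the fingertips stand 8 mm ahead of it and the grasp point (between the pads) lies 11 mm behind it (bot.tips_ahead is the distance from the TCP to the fingertips, in m); x points along the fingers, z is the direction in which the jaws open and shut, and the axes are right-handed (so a half turn about x gives the same grasp; the last joint's range is limited). The gripper opens to 85 mm and grips with 20 to 120 N. Pads are 22 mm wide; open, the fingers measure 114 mm over their backs; the gripper's body (76 mm by 85 mm) begins 54 mm behind the grasp point. The pads swing forward as they close: fully open they stand 13 mm farther back than shut.
Start: joints at [-1.451, 0.286, 1.577, -0, 1.279, -0.15], TCP at [0.18, -0.651, 0.239] pointing down, gripper open.
Joint ranges: [-2.77, 2.77], [-0.9, 2.22], [0.21, 2.48], [-1.53, 4.67], [0.24, 2.81], [-2.84, 2.84]. Speed limits (rad/s): [2.79, 2.79, 3.14, 3.14, 3.14, 3.14].

INTERFACE

Orientations are given as [roll, pitch, yaw] about the fixed x, y, z axes, in that order (R = Rz(yaw) Ry(pitch) Rx(roll)).
In Python, from station import bot, imaging gives the robot as it stands. The module is installed in compiled form; this text tells all that it offers.
- The arm moves only by the tool carry_out, never from a script. Its argument "steps" is a list of rows, each an object of numbers: "grip": the opening, from -1 (shut) to 1 (fully open); "tx", "ty", "tz": the shift along the tool's x, y, z in units of 25 mm (1.0 is 25 mm); "roll": the turn about the tool's x in degrees. In form: [{"grip": .., "tx": .., "ty": .., "tz": .., "roll": ..}, ...]. A call has 1 to 20 rows; each row shifts and turns the pose as measured when the row begins, along the tool's axes as they then stand; what a row does not reach is not made up. A row lasts 1/8 s, in which the tool goes at most 62.5 mm and 10.7 degrees, less where a joint would pass 70% of its speed; a pose out of reach is approached as far as the arm can. A call is refused whole if a number of a shift passes 1 or a number of a turn 10.7, either way. A call with a gripper value outside its range is refused whole. The fingers move at their own pace and stop on an object; the grip force is fixed at half the most. Time passes only in rows, so rows that do not move let the fingers close. It gives the time, the measured TCP pose, the force and the opening at its end, in the units of the state.
- bot.get_state(): the state, without advancing time (a new reading comes with each control period).
- imaging.camera(name): name is "scene" or "top"; returns (picture, depth): 384x512x3 uint8, blue, green, red; 384x512 float32, m along the optical axis (not along the pixel's ray), 0 where there is no reading.
- imaging.camera_params(name): a dict with "fov_y" (degrees; the focal length in pixels is half the picture's height over the tangent of half this angle, whatever the lens; pixels are square), "cx", "cy" (the principal point, pixels), "k1" (the pictures are not rectified: a ray, as slopes to the right and down, at radius r is drawn at 1 + k1 r^2 times it, then the intrinsics apply), "extrinsics" (4x4, takes a point from camera to world coordinates). Camera axes: x right, y down, z forward; pixel columns grow to the right and rows downward; lengths in m; the calibration is good to about 2 mm. A picture is of the moment at which its call begins. camera_params takes no time and is no camera call.
- bot.sign_off(): hands the job in, once; it reports no verdict.
The state is a dict: "time": time; "qpos": joint angles; "qvel": joint speeds; "joint_efforts": joint torques, N m; "tool_pos": TCP position; "ee_rot": TCP orientation; "wrist_force": force on the tool from outside, world axes, zero at the start; "wrist_torque": the same for the moment, N m; "finger_gap": finger opening in m.
Only numpy, scipy, OpenCV 4.12 (cv2) and the standard library are available. Lean on these libraries where they do the work, as an engineer would, in place of code of your own. Each camera call takes 0.05 s, during which the arm holds its last target. There are 200 camera calls.

## Working session

There is one attempt and no reset: what is moved stays moved. The work goes in short steps, Python scripts to look and compute and a tool call to move; the robot and the scene stay as the last step left them, time stands still between calls to the robot, and variables do not carry over. Pictures are saved under pics/ and viewed, about 8 in all and at most 12, crops included, and the job is handed in when it is done.

Besides the shell and the picture viewer there is one more tool, called after "Call:" by a JSON object that holds its "name" and its "arguments". carry_out: Moves the arm, as the interface text tells. Its arguments: {"type":"object","properties":{"steps":{"type":"array"}},"required":["steps"]}

```bash
mkdir -p pics; ls
cat > h.py <<'E'
import numpy as np, cv2
from station import bot, imaging
from scipy.spatial.transform import Rotation as R
def cloud(name):
    im,d=imaging.camera(name); p=imaging.camera_params(name)
    h,w=d.shape; f=h/2/np.tan(np.radians(p["fov_y"])/2)
    K=np.array([[f,0,p["cx"]],[0,f,p["cy"]],[0,0,1]])
    v,u=np.mgrid[:h,:w]
    # invert distortion by iteration
    xd=(u-p["cx"])/f; yd=(v-p["cy"])/f; x,y=xd.copy(),yd.copy()
    for _ in range(20):
        s=1+p["k1"]*(x*x+y*y); x,y=xd/s,yd/s
    P=np.stack([x*d,y*d,d],-1); E=np.array(p["extrinsics"])
    W=P@E[:3,:3].T+E[:3,3]; W[d==0]=np.nan
    return im,W
def st():
    s=bot.get_state()
    print({k:np.round(s[k],4).tolist() for k in("time","qpos","tool_pos","ee_rot","wrist_force","finger_gap")})
    return s
E
python3 - <<'E'
from h import *
s=st(); print(bot.tips_ahead)
for n in("scene","top"):
    im,W=cloud(n); np.savez(f"{n}0.npz",im=im,W=W)
    cv2.imwrite(f"pics/{n}0.png",cv2.resize(im,None,fx=1.5,fy=1.5)); print(imaging.camera_params(n))
E
```

```text
pics
{'time': 0.0, 'qpos': [-1.451, 0.2872, 1.5782, -0.0, 1.2786, -0.15], 'tool_pos': [0.1799, -0.6499, 0.2379], 'ee_rot': [2.9978, 1.5684, 1.6968], 'wrist_force': [0.0564, -0.8692, 0.3548], 'finger_gap': 0.0855}
0.008
{'fov_y': 46.14041563025357, 'cx': 253.1019700475637, 'cy': 192.2470956617069, 'k1': -0.06354398923585276, 'extrinsics': array([[ 0.83451057,  0.40810148, -0.37019627,  1.1157461 ],
       [ 0.55079295, -0.63592561,  0.54057907, -0.8993896 ],
       [-0.01480617, -0.65502045, -0.75546607,  1.29872094],
       [ 0.        ,  0.        ,  0.        ,  1.        ]])}
{'fov_y': 48.4406309010611, 'cx': 260.78852714351285, 'cy': 193.6087216692112, 'k1': -0.15248967355618442, 'extrinsics': array([[-0.00835778, -0.99269812,  0.12033528,  0.35400066],
       [-0.99994651,  0.00756357, -0.00705523, -0.05617172],
       [ 0.00609355, -0.12038781, -0.99270824,  1.67630306],
       [ 0.        ,  0.        ,  0.        ,  1.        ]])}
```

View pics/scene0.png

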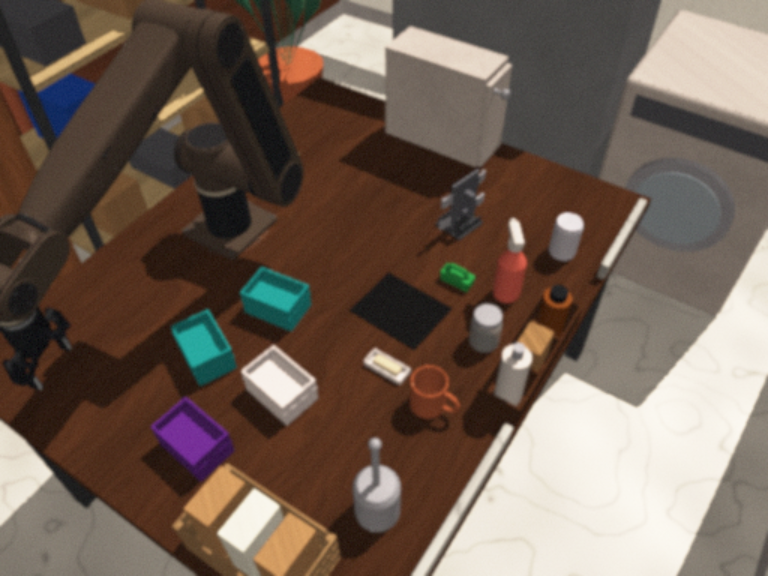

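View pics/top0.png

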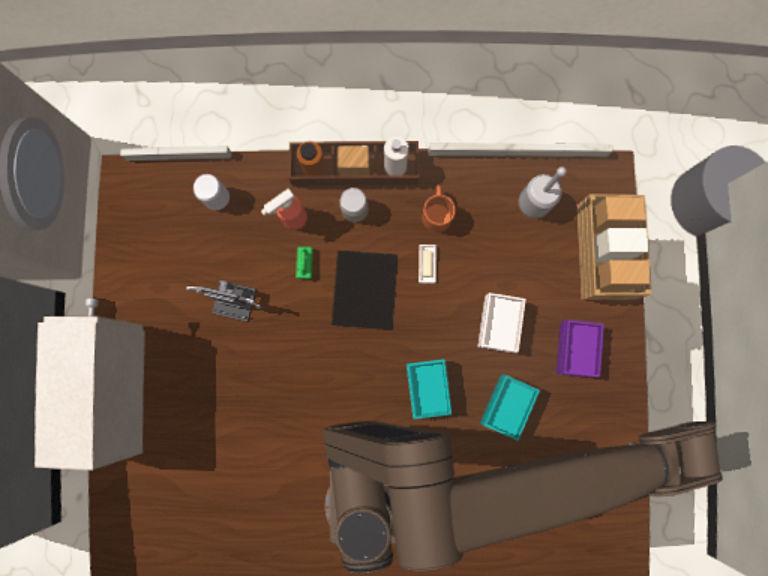

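The scene view shows the white canister at (280,385), the mat at (400,310), and the lid in the rack at (463,205). The top view shows them at (502,322), (365,290) and (232,298), all at 1.5x scale. Next I'll fit their poses from the point clouds.

Run:
```python
import numpy as np,cv2
T=np.load("top0.npz");S=np.load("scene0.npz")
def rect(P):
    P=P.astype(np.float32); r=cv2.minAreaRect(P[:,:2]*1000); return np.round(r[0],1),np.round(r[1],1),round(r[2],1)
def reg(D,c,r):
    W=D["W"][c[1]-r:c[1]+r,c[0]-r:c[0]+r]; I=D["im"][c[1]-r:c[1]+r,c[0]-r:c[0]+r].astype(int)
    W=W.reshape(-1,3);I=I.reshape(-1,3);k=np.isfinite(W[:,0]);return W[k],I[k]
for n,D,c in(("top",T,(335,215)),("scene",S,(187,257))):
    W,I=reg(D,c,32); k=(W[:,2]>.068)&(W[:,2]<.085)&(I.min(1)>110)
    print(n,"canister",k.sum(),W[k,2].mean(),rect(W[k]))
for n,D,c in(("top",T,(243,193)),("scene",S,(267,207))):
    W,I=reg(D,c,38); k=(abs(W[:,2])<.01)&(I.max(1)<45)&(I.max(1)-I.min(1)<14)
    print(n,"mat",k.sum(),rect(W[k]),np.median(W[k],0))
A=[]
for n,D,c in(("top",T,(155,198)),("scene",S,(308,138))):
    W,I=reg(D,c,42); 
    k=(W[:,2]>.02)&(I.max(1)-I.min(1)<25)&(W[:,2]<.2); W=W[k]
    c0=np.median(W,0);W=W[np.linalg.norm(W[:,:2]-c0[:2],axis=1)<.12]
    print(n,"lid",len(W),np.median(W,0),W.min(0),W.max(0))
    for a,b in((.05,.08),(.08,.11),(.11,.14),(.14,.158),(.158,.18)):
        k=(W[:,2]>a)&(W[:,2]<b)
        if k.sum()>5: print(a,b,k.sum(),rect(W[k]))
    np.save(f"lid_{n}.npy",W)
for n,D,c in (("s",S,(308,138)),("t",T,(155,198))):
    r=45;cv2.imwrite(f"pics/l{n}.png",cv2.resize(D["im"][c[1]-r:c[1]+r,c[0]-r:c[0]+r],None,fx=6,fy=6,interpolation=cv2.INTER_CUBIC))
a=cv2.imread("pics/ls.png");b=cv2.imread("pics/lt.png");cv2.imwrite("pics/lid0.png",cv2.resize(np.hstack([a,b]),(800,400)))
```

```text
top canister 176 0.07453830330973127 (array([ 466.9, -348.6]), array([ 96.9, 137.1]), 80.1)
scene canister 254 0.07255849718649211 (array([ 466.4, -350.8]), array([ 96.7, 140.6]), 80.2)
top mat 1456 (array([559.3,   1.6]), array([154.7, 195.2]), 85.4) [0.54836264 0.00977979 0.00304529]
scene mat 1645 (array([558.7,   1.3]), array([160. , 197.1]), 86.4) [ 0.56245387 -0.00313636  0.00103874]
top lid 366 [0.53095626 0.34285746 0.12629924] [0.48830371 0.26935531 0.02145526] [0.5801535  0.43588036 0.17308906]
0.05 0.08 51 (array([545.6, 351.4]), array([169.4,  48.7]), 82.7)
0.08 0.11 22 (array([529.4, 341.7]), array([57. , 55.4]), 43.0)
0.11 0.14 73 (array([547. , 348.3]), array([166.1,  46.5]), 76.0)
0.14 0.158 82 (array([532.1, 352.1]), array([165.1,  17.3]), 79.0)
0.158 0.18 60 (array([538.5, 351.9]), array([98.4,  8.1]), 76.4)
scene lid 669 [0.53923245 0.33527987 0.10134208] [0.48931499 0.2641779  0.02006648] [0.5761214  0.43175282 0.1708171 ]
0.05 0.08 125 (array([550.2, 343.8]), array([167.3,  40.9]), 74.0)
0.08 0.11 95 (array([553. , 337.7]), array([118.2,  37.9]), 75.2)
0.11 0.14 190 (array([551.8, 343.2]), array([168.1,  42.4]), 76.6)
0.14 0.158 63 (array([538.7, 350.4]), array([151.5,  11. ]), 79.8)
0.158 0.18 50 (array([535.3, 345.6]), array([98.8, 14.4]), 76.3)
```

View pics/lid0.png

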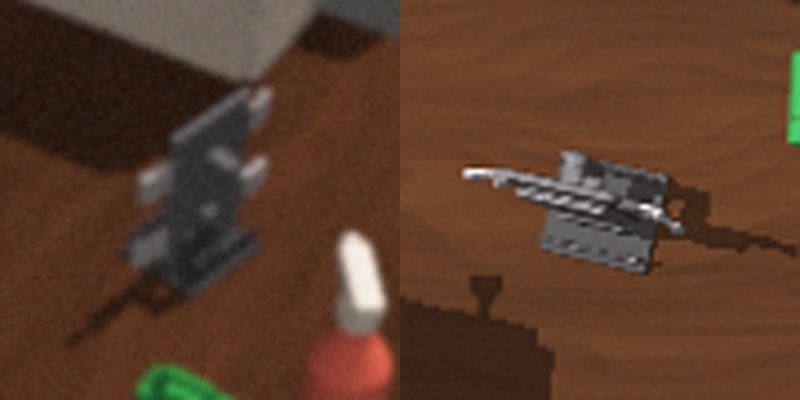

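The enlarged crops show the lid upright, with its handle facing the scene camera (world +x, slightly -y). One clip sticks out on each side at two levels. The tool can only point down, so I'll grip the handle bar's upper end with the jaws along lid y. Then I'll tip the lid flat about the pads.

Run:
```python
from h import *
W=np.load("lid_scene.npy"); k=(W[:,2]>.07)&(W[:,2]<.175); P=W[k]
best=0;rng=np.random.default_rng(0)
for _ in range(3000):
    a,b,c=P[rng.choice(len(P),3,False)]; n=np.cross(b-a,c-a); l=np.linalg.norm(n)
    if l<1e-6: continue
    n/=l
    if abs(n[2])>.15: continue
    m=abs((P-a)@n)<.003
    if m.sum()>best: best=m.sum();M=m
Q=P[M];c=Q.mean(0);n=np.linalg.svd(Q-c)[2][2]; n*=np.sign(n[0])
print("face",best,len(P),"n",n,"az",np.degrees(np.arctan2(n[1],n[0])),"tilt",np.degrees(np.arcsin(n[2])))
h=n.copy();h[2]=0;h/=np.linalg.norm(h);y=np.array([-h[1],h[0],0])
print("face at c",c, "y range body",np.percentile((Q-c)@y,[1,99]))
off=(P-c)@n
H=P[(off>.008)&(off<.04)&(abs((P-c)@y)<.04)]; print("handle",len(H),H.mean(0),H.min(0),H.max(0),"off",np.percentile((H-c)@n,[5,50,95]))
for nm in("top","scene"):
    L=np.load(f"lid_{nm}.npy");e=L[L[:,2]>.158]; r=cv2.minAreaRect((e[:,:2]*1000).astype(np.float32))
    print(nm,"top edge",np.round(r[0],1), "off from face",((np.append(np.array(r[0])/1000,.162)-c)@n), e[:,2].max())
s=bot.get_state();Rt=R.from_euler("xyz",s["ee_rot"]).as_matrix();print(np.round(Rt,3))
```

```text
face 274 428 n [ 0.97782692 -0.20831024  0.02147931] az -12.026162262623224 tilt 1.2307682120317691
face at c [0.53697894 0.3405084  0.12634771] y range body [-0.07397668  0.08429615]
handle 66 [0.56071075 0.33841672 0.10491609] [0.54462633 0.32533653 0.07122738] [0.57219714 0.35425698 0.12736532] off [0.01055244 0.02410645 0.03094912]
top top edge [538.5 351.9] off from face -0.00010880093690438749 0.17308905778061034
scene top edge [535.3 345.6] off from face -0.001909654538010172 0.17081709796483713
[[-0.     0.964  0.266]
 [ 0.002  0.266 -0.964]
 [-1.     0.    -0.002]]
```

Call:
{"name": "carry_out", "arguments": {"steps": [{"grip":0.2,"tx":-0.2,"ty":1,"tz":-1,"roll":0},{"grip":0.2,"tx":-0.2,"ty":1,"tz":-1,"roll":0},{"grip":0.2,"tx":-0.2,"ty":1,"tz":-1,"roll":0},{"grip":0.2,"tx":-0.2,"ty":1,"tz":-1,"roll":0},{"grip":0.2,"tx":-0.2,"ty":1,"tz":-1,"roll":0},{"grip":0.2,"tx":-0.2,"ty":1,"tz":-1,"roll":0},{"grip":0.2,"tx":-0.2,"ty":1,"tz":-1,"roll":0},{"grip":0.2,"tx":-0.2,"ty":1,"tz":-1,"roll":0},{"grip":0.2,"tx":-0.2,"ty":1,"tz":-1,"roll":0},{"grip":0.2,"tx":-0.2,"ty":1,"tz":-1,"roll":0},{"grip":0.2,"tx":0,"ty":1,"tz":-1,"roll":0},{"grip":0.2,"tx":0,"ty":1,"tz":-1,"roll":0},{"grip":0.2,"tx":0,"ty":1,"tz":-1,"roll":0},{"grip":0.2,"tx":0,"ty":1,"tz":-1,"roll":0},{"grip":0.2,"tx":0,"ty":1,"tz":-1,"roll":0},{"grip":0.2,"tx":0,"ty":1,"tz":-1,"roll":0},{"grip":0.2,"tx":0,"ty":1,"tz":-1,"roll":0},{"grip":0.2,"tx":0,"ty":1,"tz":-1,"roll":0},{"grip":0.2,"tx":0,"ty":1,"tz":-1,"roll":0},{"grip":0.2,"tx":0,"ty":1,"tz":-1,"roll":0}]}}

```text
time: 2.6
tool_pos: [0.5351, -0.0127, 0.2836]
ee_rot: [-2.922, 1.552, 2.055]
wrist_force: [-0.0, -0.5, 0.1]
finger_gap: 0.0509
```

Call:
{"name": "carry_out", "arguments": {"steps": [{"grip":0.2,"tx":0,"ty":0.3,"tz":-1,"roll":0},{"grip":0.2,"tx":0,"ty":0.3,"tz":-1,"roll":0},{"grip":0.2,"tx":0,"ty":0.3,"tz":-1,"roll":0},{"grip":0.2,"tx":0,"ty":0.3,"tz":-1,"roll":0},{"grip":0.2,"tx":0,"ty":0.3,"tz":-1,"roll":0},{"grip":0.2,"tx":0,"ty":0.3,"tz":-1,"roll":0},{"grip":0.2,"tx":0,"ty":0.3,"tz":-1,"roll":0},{"grip":0.2,"tx":0,"ty":0.3,"tz":-1,"roll":0},{"grip":0.2,"tx":0,"ty":0,"tz":-1,"roll":9},{"grip":0.2,"tx":0,"ty":0,"tz":-1,"roll":9},{"grip":0.2,"tx":0,"ty":0,"tz":-1,"roll":9},{"grip":0.2,"tx":0,"ty":0,"tz":0,"roll":0}]}}

```text
time: 4.1
tool_pos: [0.5288, 0.2811, 0.2803]
ee_rot: [-1.939, 1.543, 2.557]
wrist_force: [-0.9, -0.7, 0.1]
finger_gap: 0.0517
```

```bash
cat >> h.py <<'E'
def go(xyz,az=None):
    """remaining shift in tool units (25 mm); az = wanted azimuth of tool z, deg"""
    s=st();M=R.from_euler("xyz",s["ee_rot"]).as_matrix()
    a=np.degrees(np.arctan2(M[1,2],M[0,2]))
    print("az tool z %.2f"%a,"roll needed",None if az is None else round(-((az-a+180)%360-180),2),"tool x",np.round(M[:,0],4))
    if az is not None:
        c,q=np.cos(np.radians(az)),np.sin(np.radians(az)); M=np.array([[0,-q,c],[0,c,q],[-1,0,0]])
        if 0: pass
        M[:,1]=np.cross(M[:,2],M[:,0])
    print("units tx,ty,tz (after roll)",np.round((np.array(xyz)-s["tool_pos"])@M/.025,2))
E
python3 - <<'E'
from h import *
go([.560,.342,.109],-102)
E
```

```text
{'time': 4.1, 'qpos': [0.3106, 0.0981, 1.7192, 0.0219, 1.3415, 2.0934], 'tool_pos': [0.5288, 0.2811, 0.2803], 'ee_rot': [-1.9385, 1.5434, 2.5567], 'wrist_force': [-0.8673, -0.6817, 0.1343], 'finger_gap': 0.0517}
az tool z -102.45 roll needed -0.45 tool x [-0.0228  0.0151 -0.9996]
units tx,ty,tz (after roll) [ 6.85  0.71 -2.64]
```

Call:
{"name": "carry_out", "arguments": {"steps": [{"grip":0.2,"tx":0,"ty":0.36,"tz":-1,"roll":0},{"grip":0.2,"tx":0,"ty":0.36,"tz":-1,"roll":0},{"grip":0.2,"tx":0.5,"ty":0.1,"tz":-0.6,"roll":0},{"grip":0.2,"tx":0.8,"ty":0,"tz":0,"roll":0},{"grip":0.2,"tx":0,"ty":0,"tz":0,"roll":0}]}}

```text
time: 4.72
tool_pos: [0.5613, 0.338, 0.2422]
ee_rot: [-1.694, 1.54, 2.807]
wrist_force: [0.1, -0.1, -0.2]
finger_gap: 0.051
```

Run:
```python
from h import *
go([.560,.342,.109],-102)
a=imaging.camera("scene")[0][70:220,220:420]; cv2.imwrite("pics/app.png",cv2.resize(a,None,fx=4,fy=4,interpolation=cv2.INTER_CUBIC))
```

```text
{'time': 4.725, 'qpos': [0.38, 0.2518, 1.6136, 0.0208, 1.2993, 2.1565], 'tool_pos': [0.5613, 0.338, 0.2422], 'ee_rot': [-1.6938, 1.5403, 2.8071], 'wrist_force': [0.111, -0.0524, -0.2313], 'finger_gap': 0.051}
az tool z -102.12 roll needed -0.12 tool x [-0.0288  0.01   -0.9995]
units tx,ty,tz (after roll) [ 5.33 -0.08 -0.14]
```

View pics/app.png

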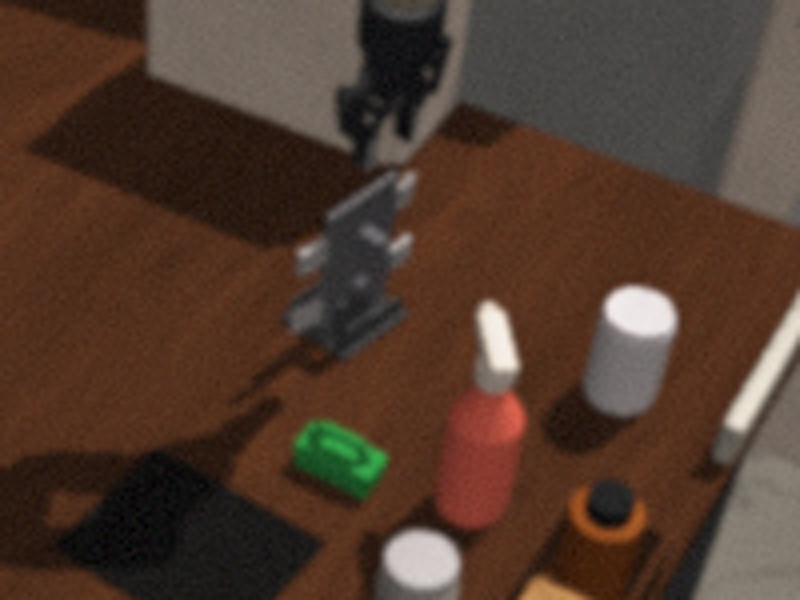

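Call:
{"name": "carry_out", "arguments": {"steps": [{"grip":0.2,"tx":0.9,"ty":0.1,"tz":-0.1,"roll":0},{"grip":0.2,"tx":0.9,"ty":0,"tz":0,"roll":0},{"grip":0.2,"tx":0.9,"ty":0,"tz":0,"roll":0},{"grip":0.2,"tx":0.9,"ty":0,"tz":0,"roll":0},{"grip":0.2,"tx":0.8,"ty":0,"tz":0,"roll":0},{"grip":0.2,"tx":0.5,"ty":0,"tz":0,"roll":0},{"grip":0.2,"tx":0,"ty":0,"tz":0,"roll":0}]}}

```text
time: 5.65
tool_pos: [0.561, 0.3392, 0.1131]
ee_rot: [-1.724, 1.542, 2.775]
wrist_force: [-0.9, -0.1, 0.1]
finger_gap: 0.0512
```

```bash
sed -i 's/    if az is not None:/    if az is not None and abs((az-a+180)%360-180)>2:/' h.py
python3 - <<'E'
from h import *
go([.560,.342,.109],-102)
E
```

```text
{'time': 5.65, 'qpos': [0.382, 0.3765, 1.7053, 0.0222, 1.081, 2.1553], 'tool_pos': [0.561, 0.3392, 0.1131], 'ee_rot': [-1.7239, 1.542, 2.7753], 'wrist_force': [-0.8748, -0.0654, 0.1206], 'finger_gap': 0.0512}
az tool z -102.22 roll needed -0.22 tool x [-0.0269  0.0103 -0.9996]
units tx,ty,tz (after roll) [ 0.17 -0.06 -0.1 ]
```

Call:
{"name": "carry_out", "arguments": {"steps": [{"grip":0.2,"tx":0.16,"ty":-0.05,"tz":-0.1,"roll":0},{"grip":-1,"tx":0,"ty":0,"tz":0,"roll":0},{"grip":-1,"tx":0,"ty":0,"tz":0,"roll":0},{"grip":-1,"tx":0,"ty":0,"tz":0,"roll":0},{"grip":-1,"tx":0,"ty":0,"tz":0,"roll":0},{"grip":-1,"tx":0,"ty":0,"tz":0,"roll":0},{"grip":-1,"tx":0,"ty":0,"tz":0,"roll":0},{"grip":-1,"tx":-0.25,"ty":0,"tz":0,"roll":0},{"grip":-1,"tx":-0.25,"ty":0,"tz":0,"roll":0}]}}

```text
time: 6.78
tool_pos: [0.5613, 0.3426, 0.1234]
ee_rot: [-1.813, 1.544, 2.686]
wrist_force: [0.3, 0.3, -2.3]
finger_gap: 0.0147
```

Call:
{"name": "carry_out", "arguments": {"steps": [{"grip":-1,"tx":-0.4,"ty":0,"tz":0,"roll":0},{"grip":-1,"tx":0,"ty":-0.4,"tz":0,"roll":0},{"grip":-1,"tx":0,"ty":-0.4,"tz":0,"roll":0},{"grip":-1,"tx":0,"ty":-0.4,"tz":0,"roll":0}]}}

```text
time: 7.28
tool_pos: [0.5358, 0.3491, 0.1381]
ee_rot: [-2.361, 1.554, 2.137]
wrist_force: [5.1, -2.1, -1.1]
finger_gap: 0.0152
```

Run:
```python
from h import *
st()
a=imaging.camera("scene")[0][90:190,240:380]; cv2.imwrite("pics/tilt.png",cv2.resize(a,None,fx=5,fy=5,interpolation=cv2.INTER_CUBIC))
```

```text
{'time': 7.275, 'qpos': [0.4128, 0.3062, 1.746, 0.0183, 1.092, 2.189], 'tool_pos': [0.5358, 0.3491, 0.1381], 'ee_rot': [-2.3611, 1.5543, 2.1374], 'wrist_force': [5.051, -2.0531, -1.1121], 'finger_gap': 0.0152}
```

View pics/tilt.png

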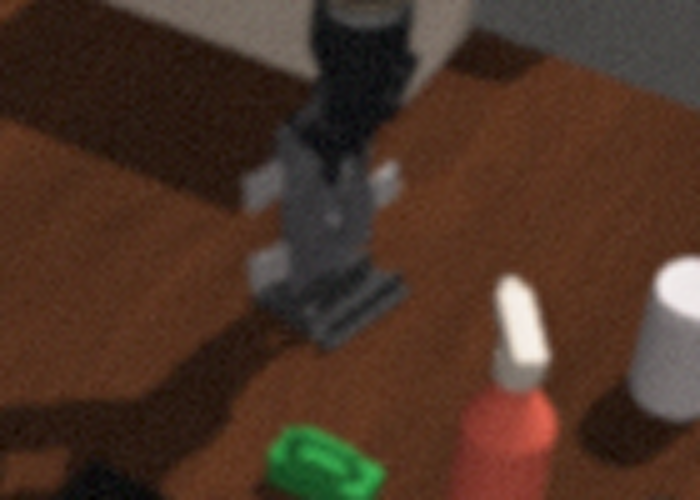

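Call:
{"name": "carry_out", "arguments": {"steps": [{"grip":-1,"tx":0.1,"ty":-0.4,"tz":0,"roll":0},{"grip":-1,"tx":0.1,"ty":-0.4,"tz":0,"roll":0},{"grip":-1,"tx":0.1,"ty":-0.4,"tz":0,"roll":0},{"grip":-1,"tx":0,"ty":-0.4,"tz":0,"roll":0},{"grip":-1,"tx":0,"ty":-0.3,"tz":0,"roll":0}]}}

```text
time: 7.95
tool_pos: [0.497, 0.3581, 0.1385]
ee_rot: [2.308, 1.546, 0.526]
wrist_force: [5.5, -2.4, -2.2]
finger_gap: 0.0147
```

```bash
cat >> h.py <<'E'
def lidfit(center,r=.11,zmin=.03,cams=("scene","top"),zmax=.2):
    for n in cams:
        im,W=cloud(n);I=im.reshape(-1,3).astype(int);P=W.reshape(-1,3)
        k=(np.linalg.norm(P[:,:2]-center[:2],axis=1)<r)&(P[:,2]>zmin)&(P[:,2]<zmax)
        print(n,k.sum(),np.round(np.nanmedian(P[k],0),3),np.round(np.nanmin(P[k],0),3),np.round(np.nanmax(P[k],0),3))
        yield P[k],I[k]
E
python3 - <<'E'
from h import *
s=st(); c=s["tool_pos"]
h=np.array([.978,-.208])
for P,I in lidfit(c,.12,.03):
    a=(P[:,:2]-c[:2])@h; b=(P[:,:2]-c[:2])@[.208,.978]
    for lo in np.arange(-.08,.12,.02):
        k=(a>lo)&(a<lo+.02)&(abs(b)<.045)&(abs(b)>.02)
        if k.sum()>2: print(round(lo+.01,3),k.sum(),np.round(np.percentile(P[k,2],[10,50,90]),3))
E
```

```text
{'time': 7.95, 'qpos': [0.4583, 0.2385, 1.8292, 0.0019, 1.049, 2.2393], 'tool_pos': [0.497, 0.3581, 0.1385], 'ee_rot': [2.3078, 1.5458, 0.5258], 'wrist_force': [5.4903, -2.4071, -2.1974], 'finger_gap': 0.0147}
scene 898 [0.503 0.338 0.104] [0.448 0.269 0.031] [0.553 0.445 0.2  ]
-0.03 34 [0.146 0.161 0.174]
-0.01 86 [0.11  0.129 0.183]
0.01 133 [0.074 0.101 0.191]
0.03 73 [0.04  0.054 0.069]
0.05 10 [0.034 0.036 0.044]
top 300 [0.499 0.317 0.086] [0.446 0.272 0.03 ] [0.571 0.415 0.19 ]
-0.03 11 [0.15  0.155 0.162]
-0.01 17 [0.081 0.136 0.144]
0.01 22 [0.075 0.089 0.174]
0.03 27 [0.044 0.055 0.07 ]
0.05 9 [0.039 0.042 0.046]
0.07 3 [0.031 0.032 0.032]
```

Call:
{"name": "carry_out", "arguments": {"steps": [{"grip":-1,"tx":-0.6,"ty":0,"tz":0,"roll":0},{"grip":-1,"tx":-0.9,"ty":0,"tz":0,"roll":0},{"grip":-1,"tx":-0.9,"ty":0,"tz":0,"roll":0},{"grip":-1,"tx":-0.9,"ty":0,"tz":0,"roll":0},{"grip":-1,"tx":-0.7,"ty":0.2,"tz":0.5,"roll":0},{"grip":-1,"tx":0,"ty":0.5,"tz":0.9,"roll":0},{"grip":-1,"tx":0,"ty":0.5,"tz":1,"roll":0},{"grip":-1,"tx":0,"ty":0.5,"tz":1,"roll":0},{"grip":-1,"tx":0,"ty":0.5,"tz":1,"roll":0},{"grip":-1,"tx":0,"ty":0.5,"tz":1,"roll":0},{"grip":-1,"tx":0,"ty":0.5,"tz":1,"roll":0},{"grip":-1,"tx":0,"ty":0.5,"tz":1,"roll":0},{"grip":-1,"tx":0,"ty":0.5,"tz":1,"roll":0},{"grip":-1,"tx":0,"ty":0.5,"tz":1,"roll":0},{"grip":-1,"tx":0,"ty":0.5,"tz":1,"roll":0},{"grip":-1,"tx":0,"ty":0.5,"tz":1,"roll":0},{"grip":-1,"tx":0,"ty":0.6,"tz":1,"roll":0},{"grip":-1,"tx":0,"ty":0.5,"tz":0.7,"roll":0},{"grip":-1,"tx":0,"ty":0.5,"tz":0.3,"roll":0},{"grip":-1,"tx":0,"ty":0,"tz":0,"roll":0}]}}

```text
time: 10.55
tool_pos: [0.5844, -0.0252, 0.2305]
ee_rot: [-1.768, 1.524, 2.733]
wrist_force: [0.2, 0.0, -2.5]
finger_gap: 0.0147
```

Run:
```python
from h import *
go([.6,-.007,.125],-102)
s=bot.get_state();c=s["tool_pos"]
for P,I in lidfit(c,.12,.06,cams=("scene",),zmax=.35):
    a=(P[:,:2]-c[:2])@[.978,-.208]; b=(P[:,:2]-c[:2])@[.208,.978]
    for lo in np.arange(-.08,.12,.02):
        k=(a>lo)&(a<lo+.02)&(abs(b)<.045)&(abs(b)>.02)
        if k.sum()>2: print(round(lo+.01,3),k.sum(),np.round(np.percentile(P[k,2],[10,50,90]),3))
    print("lowest",np.sort(P[abs(b)<.045][:,2])[:5])
```

```text
{'time': 10.55, 'qpos': [-0.2201, 0.1203, 1.7871, 0.0091, 1.2797, 1.559], 'tool_pos': [0.5844, -0.0252, 0.2305], 'ee_rot': [-1.7682, 1.5245, 2.7331], 'wrist_force': [0.1806, 0.0364, -2.4575], 'finger_gap': 0.0147}
az tool z -102.11 roll needed -0.11 tool x [-0.0425  0.0184 -0.9989]
units tx,ty,tz (after roll) [ 4.2   0.65 -0.8 ]
scene 1445 [ 0.591 -0.048  0.214] [ 0.536 -0.113  0.123] [0.624 0.059 0.35 ]
-0.03 37 [0.241 0.251 0.268]
-0.01 131 [0.197 0.218 0.273]
0.01 299 [0.162 0.265 0.332]
0.03 96 [0.13  0.141 0.309]
lowest [0.12346383 0.12538822 0.12594629 0.12607249 0.12640001]
```

Call:
{"name": "carry_out", "arguments": {"steps": [{"grip":-1,"tx":0.8,"ty":0.4,"tz":-0.4,"roll":0},{"grip":-1,"tx":1,"ty":0.4,"tz":-0.4,"roll":0},{"grip":-1,"tx":1,"ty":0,"tz":0,"roll":0},{"grip":-1,"tx":0.8,"ty":0,"tz":0,"roll":0},{"grip":-1,"tx":0.5,"ty":0,"tz":0,"roll":0},{"grip":-1,"tx":0.3,"ty":0,"tz":0,"roll":0},{"grip":-1,"tx":0.2,"ty":0,"tz":0,"roll":0}]}}

```text
time: 11.48
tool_pos: [0.6037, -0.0015, 0.1136]
ee_rot: [-1.826, 1.526, 2.682]
wrist_force: [0.2, 0.5, -3.5]
finger_gap: 0.0148
```

Call:
{"name": "carry_out", "arguments": {"steps": [{"grip":-1,"tx":0.2,"ty":-0.1,"tz":0,"roll":0},{"grip":-1,"tx":0.2,"ty":-0.4,"tz":0,"roll":0},{"grip":-1,"tx":0.2,"ty":-0.4,"tz":0,"roll":0},{"grip":-1,"tx":0.2,"ty":-0.4,"tz":0,"roll":0}]}}

```text
time: 11.98
tool_pos: [0.5809, 0.0032, 0.1039]
ee_rot: [-2.371, 1.555, 2.138]
wrist_force: [6.1, -0.8, 4.8]
finger_gap: 0.0148
```

Call:
{"name": "carry_out", "arguments": {"steps": [{"grip":-1,"tx":0.2,"ty":-0.4,"tz":0,"roll":0},{"grip":-1,"tx":0.25,"ty":-0.4,"tz":0,"roll":0},{"grip":-1,"tx":0.3,"ty":-0.4,"tz":0,"roll":0},{"grip":-1,"tx":0.3,"ty":-0.3,"tz":0,"roll":0}]}}

```text
time: 12.48
tool_pos: [0.5546, 0.0089, 0.0898]
ee_rot: [1.967, 1.542, 0.192]
wrist_force: [-0.2, -0.9, 11.7]
finger_gap: 0.0147
```

Run:
```python
from h import *
s=st();c=s["tool_pos"]
for P,I in lidfit(c,.14,.006,cams=("scene",),zmax=.25):
    a=(P[:,:2]-c[:2])@[.978,-.208]; b=(P[:,:2]-c[:2])@[.208,.978]
    for lo in np.arange(-.08,.14,.02):
        k=(a>lo)&(a<lo+.02)&(abs(b)<.045)&(abs(b)>.02)
        if k.sum()>2: print(round(lo+.01,3),k.sum(),np.round(np.percentile(P[k,2],[10,50,90]),3))
```

```text
{'time': 12.475, 'qpos': [-0.1715, 0.1839, 1.997, 0.0129, 0.9336, 1.5953], 'tool_pos': [0.5546, 0.0089, 0.0898], 'ee_rot': [1.9668, 1.5417, 0.1924], 'wrist_force': [-0.2417, -0.8759, 11.6552], 'finger_gap': 0.0147}
scene 1696 [ 0.569 -0.014  0.078] [ 0.435 -0.101  0.006] [0.679 0.143 0.25 ]
-0.05 7 [0.111 0.112 0.116]
-0.03 46 [0.091 0.101 0.166]
-0.01 128 [0.076 0.097 0.237]
0.01 266 [0.059 0.148 0.23 ]
0.03 123 [0.036 0.049 0.236]
0.05 90 [0.017 0.027 0.035]
0.07 46 [0.007 0.012 0.018]
```

Call:
{"name": "carry_out", "arguments": {"steps": [{"grip":-1,"tx":0.35,"ty":-0.35,"tz":0,"roll":0},{"grip":-1,"tx":0.35,"ty":-0.35,"tz":0,"roll":0},{"grip":-1,"tx":0.35,"ty":-0.3,"tz":0,"roll":0},{"grip":-1,"tx":0.35,"ty":-0.2,"tz":0,"roll":0},{"grip":-1,"tx":0.3,"ty":-0.1,"tz":0,"roll":0}]}}

```text
time: 13.15
tool_pos: [0.5258, 0.0151, 0.0573]
ee_rot: [1.808, 1.532, 0.035]
wrist_force: [-11.7, 1.9, 22.1]
finger_gap: 0.0145
```

Run:
```python
from h import *
s=st();c=s["tool_pos"]
for P,I in lidfit(c,.16,.006,cams=("scene",),zmax=.25):
    a=(P[:,:2]-c[:2])@[.978,-.208]; b=(P[:,:2]-c[:2])@[.208,.978]
    for lo in np.arange(-.08,.14,.02):
        k=(a>lo)&(a<lo+.02)&(abs(b)<.045)&(abs(b)>.02)
        if k.sum()>2: print(round(lo+.01,3),k.sum(),np.round(np.percentile(P[k,2],[10,50,90]),3))
```

```text
{'time': 13.15, 'qpos': [-0.168, 0.1736, 2.0825, 0.0104, 0.8476, 1.5986], 'tool_pos': [0.5258, 0.0151, 0.0573], 'ee_rot': [1.8084, 1.532, 0.035], 'wrist_force': [-11.7233, 1.8786, 22.1326], 'finger_gap': 0.0145}
scene 1914 [ 0.545 -0.008  0.047] [ 0.368 -0.126  0.006] [0.658 0.156 0.25 ]
-0.05 21 [0.057 0.059 0.064]
-0.03 44 [0.05  0.056 0.202]
-0.01 119 [0.046 0.123 0.221]
0.01 291 [0.04  0.137 0.223]
0.03 116 [0.031 0.038 0.222]
0.05 72 [0.022 0.026 0.033]
0.07 70 [0.016 0.02  0.025]
0.09 64 [0.009 0.014 0.019]
0.11 6 [0.006 0.008 0.013]
```

Call:
{"name": "carry_out", "arguments": {"steps": [{"grip":-1,"tx":0.2,"ty":-0.25,"tz":0,"roll":0},{"grip":-1,"tx":0.25,"ty":-0.15,"tz":0,"roll":0},{"grip":-1,"tx":0.25,"ty":-0.1,"tz":0,"roll":0}]}}

```text
time: 13.58
tool_pos: [0.5136, 0.0176, 0.0424]
ee_rot: [1.772, 1.529, -0.002]
wrist_force: [-3.9, 0.3, 10.4]
finger_gap: 0.0151
```

Call:
{"name": "carry_out", "arguments": {"steps": [{"grip":-1,"tx":0.15,"ty":0,"tz":0,"roll":0},{"grip":-1,"tx":0.05,"ty":0,"tz":0,"roll":0}]}}

```text
time: 13.82
tool_pos: [0.5112, 0.0182, 0.038]
ee_rot: [1.782, 1.533, 0.009]
wrist_force: [1.2, -0.6, 7.2]
finger_gap: 0.0148
```

Run:
```python
from h import *
s=st();c=s["tool_pos"]
for P,I in lidfit(c,.16,.006,cams=("scene",),zmax=.25):
    a=(P[:,:2]-c[:2])@[.978,-.208]; b=(P[:,:2]-c[:2])@[.208,.978]
    for lo in np.arange(-.08,.14,.02):
        k=(a>lo)&(a<lo+.02)&(abs(b)<.045)&(abs(b)>.02)
        if k.sum()>2: print(round(lo+.01,3),k.sum(),np.round(np.percentile(P[k,2],[10,50,90]),3))
```

```text
{'time': 13.825, 'qpos': [-0.1661, 0.1798, 2.1207, 0.009, 0.8043, 1.6008], 'tool_pos': [0.5112, 0.0182, 0.038], 'ee_rot': [1.782, 1.5334, 0.0089], 'wrist_force': [1.1631, -0.6273, 7.2285], 'finger_gap': 0.0148}
scene 1904 [ 0.531 -0.004  0.029] [ 0.368 -0.097  0.006] [0.665 0.162 0.25 ]
-0.05 11 [0.028 0.03  0.034]
-0.03 37 [0.027 0.03  0.186]
-0.01 109 [0.027 0.11  0.199]
0.01 284 [0.027 0.123 0.215]
0.03 110 [0.021 0.071 0.204]
0.05 59 [0.019 0.022 0.026]
0.07 59 [0.017 0.021 0.025]
0.09 58 [0.016 0.019 0.023]
0.11 33 [0.014 0.018 0.02 ]
0.13 3 [0.006 0.008 0.008]
```

Call:
{"name": "carry_out", "arguments": {"steps": [{"grip":0.2,"tx":0,"ty":0,"tz":0,"roll":0},{"grip":0.2,"tx":0,"ty":0,"tz":0,"roll":0},{"grip":0.2,"tx":0,"ty":0,"tz":0,"roll":0},{"grip":0.2,"tx":-0.6,"ty":0,"tz":0,"roll":0},{"grip":0.2,"tx":-1,"ty":0,"tz":0,"roll":0},{"grip":0.2,"tx":-1,"ty":0,"tz":0,"roll":0},{"grip":0.2,"tx":-1,"ty":0,"tz":0,"roll":0},{"grip":0.2,"tx":-0.8,"ty":-0.5,"tz":0,"roll":0},{"grip":0.2,"tx":0,"ty":-0.5,"tz":0,"roll":0},{"grip":0.2,"tx":0,"ty":0,"tz":0,"roll":0}]}}

```text
time: 15.12
tool_pos: [0.4746, 0.0247, 0.15]
ee_rot: [2.011, 1.552, 0.237]
wrist_force: [-0.3, -0.1, -0.4]
finger_gap: 0.0512
```

Run:
```python
from h import *
s=st()
im,W=cloud("scene"); cv2.imwrite("pics/mat.png",cv2.resize(im[150:270,180:360],None,fx=4,fy=4,interpolation=cv2.INTER_CUBIC))
P=W.reshape(-1,3);I=im.reshape(-1,3).astype(int)
k=(np.linalg.norm(P[:,:2]-[.54,.01],axis=1)<.15)&(P[:,2]<.06)
f=k&(P[:,2]>.010)&(P[:,2]<.035);h=k&(P[:,2]>.04)
Q=P[f]; A=np.c_[Q[:,:2],np.ones(len(Q))];sol=np.linalg.lstsq(A,Q[:,2],rcond=None)[0];print("plane slopes",sol,len(Q))
for m in(f,h):
    r=cv2.minAreaRect((P[m][:,:2]*1000).astype(np.float32));print(m.sum(),np.round(r[0],1),np.round(r[1],1),round(r[2],1),np.median(P[m],0))
np.savez("mat1.npz",im=im,W=W)
```

```text
{'time': 15.125, 'qpos': [-0.1657, -0.0763, 2.1435, 0.0085, 1.057, 1.6048], 'tool_pos': [0.4746, 0.0247, 0.15], 'ee_rot': [2.0114, 1.552, 0.2367], 'wrist_force': [-0.2826, -0.0529, -0.4349], 'finger_gap': 0.0512}
plane slopes [0.00513098 0.01135034 0.01596142] 1086
1086 [548.8  13.4] [209.9 227.4] 19.3 [0.54785304 0.00073378 0.01866614]
87 [539.4   9.4] [18.6 77.7] 78.3 [0.53973772 0.00771873 0.04722586]
```

View pics/mat.png

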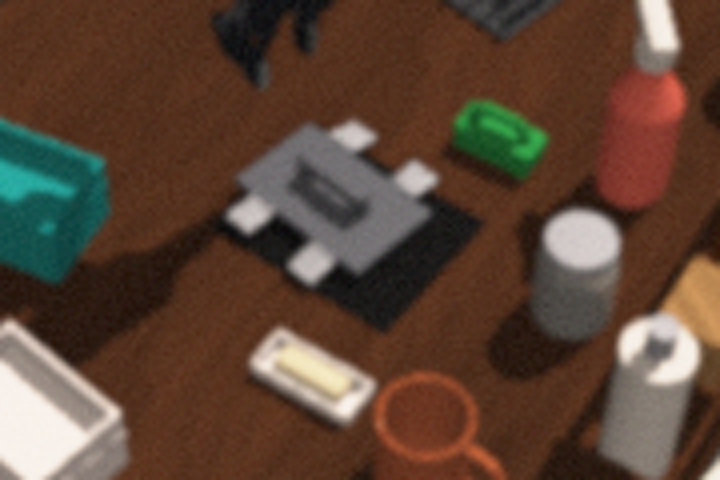

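The lid is flat on the mat with its handle up, centred near (335,195) in the crop, and all four clips are open. I'll regrip at the handle's centre.

Run:
```python
from h import *
from scipy.optimize import minimize
go([.5395,.009,.1],-101.7)
def fit(P,hl,hw,x0,w=2.5):
    # rim band: points should lie with outer box distance in [-5,0] mm
    def cost(q):
        c,s=np.cos(q[2]),np.sin(q[2]);d=(P[:,:2]*1000-q[:2]); a=abs(d@[c,s]);b=abs(d@[-s,c])
        o=np.maximum(a-hl,b-hw)+2.5
        return np.minimum(o*o,64).mean()
    best=min((minimize(cost,[x0[0]+dx,x0[1]+dy,x0[2]+da],method="Nelder-Mead") for dx in(-3,3) for dy in(-3,3) for da in(-.03,.03)),key=lambda r:r.fun)
    return np.round([best.x[0],best.x[1],np.degrees(best.x[2])],1),best.fun
for f in("top0","scene0","mat1"):
    D=np.load(f+".npz");P=D["W"].reshape(-1,3);I=D["im"].reshape(-1,3).astype(int)
    k=(np.linalg.norm(P[:,:2]-[.467,-.35],axis=1)<.1)&(P[:,2]>.066)&(P[:,2]<.09)
    print(f,k.sum(),fit(P[k],68,47,[467,-350,-.17]))
for f in("mat1",):
    D=np.load(f+".npz");P=D["W"].reshape(-1,3)
    k=(np.linalg.norm(P[:,:2]-[.54,.009],axis=1)<.07)&(P[:,2]>.04)&(P[:,2]<.065);Q=P[k]
    r=cv2.minAreaRect((Q[:,:2]*1000).astype(np.float32));print(r)
```

```text
{'time': 15.175, 'qpos': [-0.1658, -0.0755, 2.1424, 0.0085, 1.0567, 1.6048], 'tool_pos': [0.4752, 0.0246, 0.1501], 'ee_rot': [1.9978, 1.5513, 0.2231], 'wrist_force': [0.6336, 0.1038, 0.5095], 'finger_gap': 0.0513}
az tool z -101.68 roll needed 0.02 tool x [ 0.019   0.0043 -0.9998]
units tx,ty,tz (after roll) [2.05 2.61 0.11]
top0 190 (array([ 466.5, -348.3,   -9.6]), np.float64(3.388590664486414))
scene0 284 (array([ 467.4, -351.7,   -9.3]), np.float64(4.476834804725924))
mat1 286 (array([ 467.8, -351.6,   -9.5]), np.float64(4.69774216010172))
((539.3828125, 9.449443817138672), (18.639583587646484, 77.70701599121094), 78.32462310791016)
```

Call:
{"name": "carry_out", "arguments": {"steps": [{"grip":0.2,"tx":0.3,"ty":0.9,"tz":0,"roll":0},{"grip":0.2,"tx":0.8,"ty":0.9,"tz":0,"roll":0},{"grip":0.2,"tx":0.8,"ty":0.7,"tz":0.1,"roll":0},{"grip":0.2,"tx":0.8,"ty":0,"tz":0,"roll":0},{"grip":0.2,"tx":0.8,"ty":0,"tz":0,"roll":0},{"grip":0.2,"tx":0.6,"ty":0,"tz":0,"roll":0},{"grip":0.2,"tx":0.3,"ty":0,"tz":0,"roll":0},{"grip":0.2,"tx":0,"ty":0,"tz":0,"roll":0}]}}

```text
time: 16.18
tool_pos: [0.5383, 0.0094, 0.0314]
ee_rot: [2.271, 1.559, 0.496]
wrist_force: [-0.8, 0.4, 0.4]
finger_gap: 0.0512
```

Run:
```python
from h import *
go([.5395,.009,.037],-101.7)
```

```text
{'time': 16.175, 'qpos': [-0.1746, 0.2563, 2.042, 0.0102, 0.8338, 1.5941], 'tool_pos': [0.5383, 0.0094, 0.0314], 'ee_rot': [2.2711, 1.5586, 0.4955], 'wrist_force': [-0.7723, 0.3654, 0.394], 'finger_gap': 0.0512}
az tool z -101.73 roll needed -0.03 tool x [ 0.0107  0.0058 -0.9999]
units tx,ty,tz (after roll) [-0.22  0.05  0.  ]
```

Call:
{"name": "carry_out", "arguments": {"steps": [{"grip":0.2,"tx":-0.15,"ty":0.05,"tz":0,"roll":0},{"grip":-1,"tx":0,"ty":0,"tz":0,"roll":0},{"grip":-1,"tx":0,"ty":0,"tz":0,"roll":0},{"grip":-1,"tx":0,"ty":0,"tz":0,"roll":0},{"grip":-1,"tx":0,"ty":0,"tz":0,"roll":0},{"grip":-1,"tx":0,"ty":0,"tz":0,"roll":0},{"grip":-1,"tx":0,"ty":0,"tz":0,"roll":0},{"grip":-1,"tx":-0.5,"ty":0,"tz":0,"roll":0},{"grip":-1,"tx":-0.9,"ty":0,"tz":0,"roll":0},{"grip":-1,"tx":-0.9,"ty":0,"tz":0,"roll":0},{"grip":-1,"tx":-0.9,"ty":0,"tz":0,"roll":0},{"grip":-1,"tx":-0.9,"ty":0,"tz":0,"roll":0},{"grip":-1,"tx":-0.9,"ty":0,"tz":0,"roll":0},{"grip":-1,"tx":-0.6,"ty":0,"tz":0.4,"roll":0},{"grip":-1,"tx":-0.3,"ty":0,"tz":0.8,"roll":0}]}}

```text
time: 18.05
tool_pos: [0.529, -0.0211, 0.1898]
ee_rot: [2.44, 1.561, 0.667]
wrist_force: [0.7, 0.0, -3.1]
finger_gap: 0.0145
```

Call:
{"name": "carry_out", "arguments": {"steps": [{"grip":-1,"tx":0,"ty":0,"tz":1,"roll":0},{"grip":-1,"tx":0,"ty":0,"tz":1,"roll":0},{"grip":-1,"tx":0,"ty":0,"tz":1,"roll":0},{"grip":-1,"tx":0,"ty":0,"tz":1,"roll":0},{"grip":-1,"tx":0,"ty":0,"tz":1,"roll":0},{"grip":-1,"tx":0,"ty":0,"tz":1,"roll":0},{"grip":-1,"tx":0,"ty":0,"tz":1,"roll":0},{"grip":-1,"tx":0,"ty":0,"tz":1,"roll":0},{"grip":-1,"tx":0,"ty":0,"tz":1,"roll":0},{"grip":-1,"tx":0,"ty":0,"tz":1,"roll":0},{"grip":-1,"tx":0,"ty":0,"tz":1,"roll":0},{"grip":-1,"tx":0,"ty":0,"tz":0.9,"roll":-1.1},{"grip":-1,"tx":0,"ty":0,"tz":0.5,"roll":-1.1},{"grip":-1,"tx":0,"ty":0,"tz":0,"roll":0}]}}

```text
time: 19.8
tool_pos: [0.4537, -0.3399, 0.1862]
ee_rot: [-2.614, 1.56, 1.93]
wrist_force: [0.5, 0.3, -2.8]
finger_gap: 0.0147
```

Run:
```python
from h import *
go([.4672,-.3502,.15],-99.5)
im,W=cloud("scene"); cv2.imwrite("pics/over.png",cv2.resize(im[170:320,110:270],None,fx=4,fy=4,interpolation=cv2.INTER_CUBIC))
np.savez("over.npz",im=im,W=W)
```

```text
{'time': 19.8, 'qpos': [-0.8237, 0.1047, 1.8883, 0.0045, 1.1585, 0.9144], 'tool_pos': [0.4537, -0.3399, 0.1862], 'ee_rot': [-2.6135, 1.56, 1.9297], 'wrist_force': [0.5318, 0.302, -2.7667], 'finger_gap': 0.0147}
az tool z -99.69 roll needed -0.19 tool x [-0.0038  0.0101 -0.9999]
units tx,ty,tz (after roll) [1.44 0.61 0.33]
```

View pics/over.png

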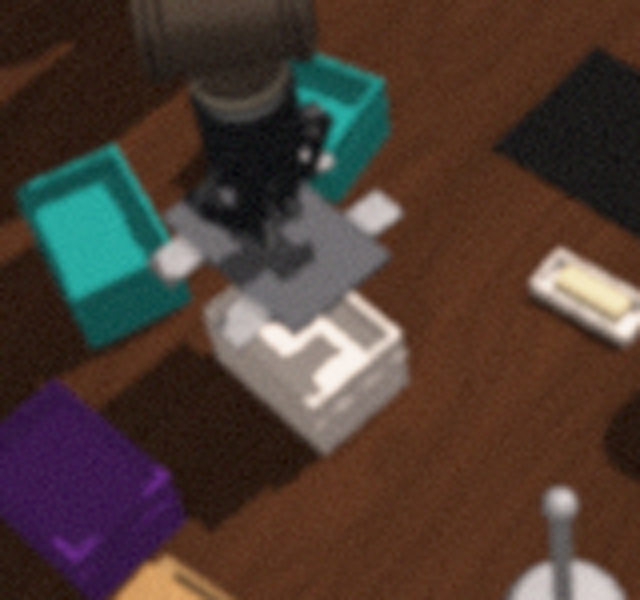

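The lid hangs level over the canister, with its far corners at (390,258) and (290,328) in the crop. Next I'll measure its edges relative to the TCP.

Run:
```python
from h import *
D=np.load("over.npz");P=D["W"].reshape(-1,3);I=D["im"].reshape(-1,3).astype(int)
c=np.array(bot.get_state()["tool_pos"]);th=np.radians(-9.69);n=np.array([np.cos(th),np.sin(th)]);y=np.array([-n[1],n[0]])
a=(P[:,:2]-c[:2])@n*1000;b=(P[:,:2]-c[:2])@y*1000
k=(abs(a)<110)&(abs(b)<110)&(P[:,2]>.155)&(P[:,2]<.187)
Q=P[k];a=a[k];b=b[k]
fl=(abs(b)<45)&(abs(b)>15)&(abs(a)<75);A=np.c_[a[fl],b[fl],np.ones(fl.sum())]
zz=Q[fl,2]*1000;m=abs(zz-np.median(zz))<6;print("plane",np.linalg.lstsq(A[m],zz[m],rcond=None)[0])
print("x+ edge",[round(a[(b>l)&(b<l+10)].max(),1) for l in range(-45,45,10)])
print("y- edge",[(l,round(b[(a>l)&(a<l+7)&(b<0)].min(),1)) for l in range(-77,77,7) if ((a>l)&(a<l+7)&(b<0)).any()])
print("y+ edge",[(l,round(b[(a>l)&(a<l+7)&(b>0)].max(),1)) for l in range(-77,77,7) if ((a>l)&(a<l+7)&(b>0)).any()])
```

```text
plane [-1.69584065e-02  6.13629690e-03  1.67867929e+02]
x+ edge [np.float64(76.1), np.float64(75.9), np.float64(76.2), np.float64(75.9), np.float64(76.8), np.float64(74.3), np.float64(75.7), np.float64(76.4), np.float64(75.8)]
y- edge [(-77, np.float64(-54.0)), (-70, np.float64(-54.4)), (-63, np.float64(-87.3)), (-56, np.float64(-87.8)), (-49, np.float64(-87.8)), (-42, np.float64(-87.8)), (-35, np.float64(-87.3)), (-28, np.float64(-53.9)), (-21, np.float64(-53.0)), (-14, np.float64(-53.9)), (-7, np.float64(-52.8)), (0, np.float64(-52.5)), (7, np.float64(-52.7)), (14, np.float64(-83.9)), (21, np.float64(-86.9)), (28, np.float64(-87.1)), (35, np.float64(-87.0)), (42, np.float64(-87.8)), (49, np.float64(-76.8)), (56, np.float64(-52.2)), (63, np.float64(-52.4)), (70, np.float64(-53.8))]
y+ edge [(-56, np.float64(67.9)), (-49, np.float64(83.1)), (-42, np.float64(80.5)), (-35, np.float64(81.3)), (-28, np.float64(73.7)), (-21, np.float64(45.5)), (-14, np.float64(45.8)), (-7, np.float64(46.4)), (0, np.float64(45.1)), (7, np.float64(45.3)), (14, np.float64(74.9)), (21, np.float64(80.4)), (28, np.float64(78.4)), (35, np.float64(81.4)), (42, np.float64(82.1)), (49, np.float64(80.6)), (56, np.float64(46.5)), (63, np.float64(44.8)), (70, np.float64(44.3))]
```

Call:
{"name": "carry_out", "arguments": {"steps": [{"grip":-1,"tx":0.6,"ty":0.4,"tz":0.13,"roll":-0.2},{"grip":-1,"tx":0.8,"ty":0.3,"tz":0.1,"roll":0},{"grip":-1,"tx":0.7,"ty":0,"tz":0,"roll":0},{"grip":-1,"tx":0.3,"ty":0,"tz":0,"roll":0},{"grip":-1,"tx":0,"ty":0,"tz":0,"roll":0}]}}

```text
time: 20.48
tool_pos: [0.4695, -0.3449, 0.1221]
ee_rot: [-2.532, 1.556, 2.016]
wrist_force: [0.3, 0.6, -2.9]
finger_gap: 0.0146
```

```bash
cat > m.py <<'E'
from h import *
s=st();c=np.array(s["tool_pos"]);M=R.from_euler("xyz",s["ee_rot"]).as_matrix();th=np.arctan2(M[1,2],M[0,2])+np.pi/2;print("lid az",np.degrees(th))
n=np.array([np.cos(th),np.sin(th)]);y=np.array([-n[1],n[0]])
md=lambda v:np.round(np.median(v),1) if len(v) else None
for cam in("scene","top"):
    im,W=cloud(cam);P=W.reshape(-1,3);np.savez(cam+"_low.npz",im=im,W=W)
    a=(P[:,:2]-c[:2])@n*1000;b=(P[:,:2]-c[:2])@y*1000
    zt=c[2]-.0135
    k=(abs(a)<110)&(abs(b)<110)&(abs(P[:,2]-zt)<.012);Q=P[k];a=a[k];b=b[k]
    f=(abs(a)<70)&(abs(b)<40)&(abs(b)>20);print(cam,k.sum(),"z",np.median(Q[f,2]),"exp",zt)
    xp=[a[(b>l)&(b<l+8)&(a>50)].max() for l in range(-45,45,8) if ((b>l)&(b<l+8)&(a>50)).any()]
    xm=[a[(b>l)&(b<l+8)&(a<-50)].min() for l in range(-45,45,8) if ((b>l)&(b<l+8)&(a<-50)).any()]
    ok=[l for l in range(-77,77,7) if abs(abs(l+3.5)-40)>24]
    ym=[b[(a>l)&(a<l+7)&(b<-30)].min() for l in ok if ((a>l)&(a<l+7)&(b<-30)).any()]
    yp=[b[(a>l)&(a<l+7)&(b>30)].max() for l in ok if ((a>l)&(a<l+7)&(b>30)).any()]
    print(" x+",md(xp)," x-",md(xm)," y+",md(yp)," y-",md(ym),len(xp),len(xm),len(yp),len(ym))
E
python3 m.py
```

```text
{'time': 20.475, 'qpos': [-0.8096, 0.216, 1.8899, 0.0053, 1.0497, 0.9228], 'tool_pos': [0.4695, -0.3449, 0.1221], 'ee_rot': [-2.5318, 1.556, 2.0163], 'wrist_force': [0.3163, 0.5558, -2.9443], 'finger_gap': 0.0146}
lid az -9.414702379421552
scene 1118 z 0.10269264020631308 exp 0.10855419334813692
 x+ 75.4  x- -84.6  y+ 45.3  y- -52.5 12 6 6 8
top 226 z 0.10540438787909101 exp 0.10855419334813692
 x+ 74.6  x- None  y+ 49.3  y- None 6 0 3 0
```

Call:
{"name": "carry_out", "arguments": {"steps": [{"grip":-1,"tx":0,"ty":0.12,"tz":0.15,"roll":0},{"grip":-1,"tx":0,"ty":0,"tz":0,"roll":0}]}}

```text
time: 20.82
tool_pos: [0.4731, -0.3507, 0.1248]
ee_rot: [-2.691, 1.561, 1.857]
wrist_force: [0.2, -0.1, -1.7]
finger_gap: 0.0145
```

Run:
```python
from h import *
go([.4718,-.349,.0965],-99.5)
```

```text
{'time': 20.825, 'qpos': [-0.812, 0.223, 1.8758, 0.0052, 1.0517, 0.9206], 'tool_pos': [0.4731, -0.3507, 0.1248], 'ee_rot': [-2.6909, 1.5608, 1.8571], 'wrist_force': [0.2023, -0.0999, -1.6941], 'finger_gap': 0.0145}
az tool z -99.42 roll needed 0.08 tool x [-0.0028  0.0096 -1.    ]
units tx,ty,tz (after roll) [ 1.13 -0.06 -0.05]
```

Call:
{"name": "carry_out", "arguments": {"steps": [{"grip":-1,"tx":0.3,"ty":-0.06,"tz":-0.05,"roll":0},{"grip":-1,"tx":0.3,"ty":0,"tz":0,"roll":0},{"grip":-1,"tx":0.2,"ty":0,"tz":0,"roll":0},{"grip":-1,"tx":0,"ty":0,"tz":0,"roll":0}]}}

```text
time: 21.32
tool_pos: [0.4715, -0.3488, 0.1035]
ee_rot: [-2.686, 1.561, 1.862]
wrist_force: [0.1, -0.7, -2.7]
finger_gap: 0.0149
```

Call:
{"name": "carry_out", "arguments": {"steps": [{"grip":-1,"tx":0.15,"ty":0,"tz":0,"roll":0},{"grip":-1,"tx":0.15,"ty":0,"tz":0,"roll":0},{"grip":-1,"tx":0,"ty":0,"tz":0,"roll":0}]}}

```text
time: 21.7
tool_pos: [0.4722, -0.3496, 0.1014]
ee_rot: [-2.629, 1.561, 1.919]
wrist_force: [0.3, -0.2, -1.9]
finger_gap: 0.0148
```

Call:
{"name": "carry_out", "arguments": {"steps": [{"grip":-1,"tx":0.25,"ty":0,"tz":0,"roll":0},{"grip":-1,"tx":0.2,"ty":0,"tz":0,"roll":0},{"grip":-1,"tx":0.1,"ty":0,"tz":0,"roll":0}]}}

```text
time: 22.08
tool_pos: [0.473, -0.3506, 0.1001]
ee_rot: [-2.435, 1.559, 2.115]
wrist_force: [-4.3, 3.0, 5.9]
finger_gap: 0.0149
```

```bash
python3 m.py
python3 - <<'E'
import numpy as np,cv2
from h import *
D=np.load("scene_low.npz");im=D["im"];P=D["W"].reshape(-1,3)
cv2.imwrite("pics/seat.png",cv2.resize(im[180:310,120:260],None,fx=4.5,fy=4.5,interpolation=cv2.INTER_CUBIC))
c=np.array([.467,-.349]);th=np.radians(-9.5);n=np.array([np.cos(th),np.sin(th)]);y=np.array([-n[1],n[0]])
a=(P[:,:2]-c)@n*1000;b=(P[:,:2]-c)@y*1000
k=(abs(a)<78)&(b>-54)&(b<46)&(P[:,2]>.07)&(P[:,2]<.1)&((abs(b)>14)|(abs(a)>45))
A=np.c_[a[k],b[k],np.ones(k.sum())];z=P[k,2]*1000
for _ in range(3):
    sol=np.linalg.lstsq(A,z,rcond=None)[0];r=abs(z-A@sol);A=A[r<4];z=z[r<4]
print("plane",sol,len(z))
E
```

```text
{'time': 22.075, 'qpos': [-0.8112, 0.257, 1.886, 0.003, 1.0101, 0.9205], 'tool_pos': [0.473, -0.3506, 0.1001], 'ee_rot': [-2.4352, 1.559, 2.1148], 'wrist_force': [-4.2984, 3.0092, 5.9287], 'finger_gap': 0.0149}
lid az -9.308746032585008
scene 1102 z 0.08162971845967282 exp 0.08663692150615981
 x+ 75.9  x- -83.1  y+ 46.0  y- -53.2 12 6 6 8
top 209 z 0.0828318967438817 exp 0.08663692150615981
 x+ 74.0  x- None  y+ 48.5  y- None 6 0 2 0
plane [-5.42784759e-03 -2.52690265e-03  8.17128284e+01] 615
```

View pics/seat.png

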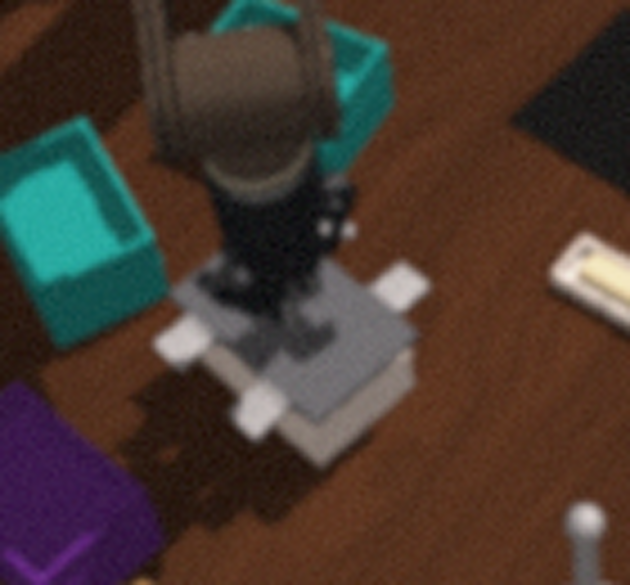

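The lid is level. Its top face reads within about 1 mm of fully seated (0.0817 in the scene camera, 0.0828 in the top camera, nominal 0.083). I'll centre it slightly, press down and release.

Call:
{"name": "carry_out", "arguments": {"steps": [{"grip":-1,"tx":0.1,"ty":-0.06,"tz":-0.06,"roll":0},{"grip":-1,"tx":0.3,"ty":0,"tz":0,"roll":0},{"grip":-1,"tx":0.3,"ty":0,"tz":0,"roll":0}]}}

```text
time: 22.55
tool_pos: [0.473, -0.3508, 0.0997]
ee_rot: [-2.235, 1.556, 2.317]
wrist_force: [-17.1, 14.8, 36.0]
finger_gap: 0.0144
```

Call:
{"name": "carry_out", "arguments": {"steps": [{"grip":-1,"tx":0,"ty":0,"tz":0,"roll":0},{"grip":0,"tx":0,"ty":0,"tz":0,"roll":0},{"grip":0,"tx":0,"ty":0,"tz":0,"roll":0},{"grip":0,"tx":-0.1,"ty":0,"tz":0,"roll":0},{"grip":0,"tx":-0.6,"ty":0,"tz":0,"roll":0},{"grip":0,"tx":-1,"ty":0,"tz":0,"roll":0},{"grip":0,"tx":-1,"ty":0,"tz":0,"roll":0},{"grip":-1,"tx":0,"ty":0,"tz":0.2,"roll":0},{"grip":-1,"tx":0,"ty":0,"tz":1,"roll":0},{"grip":-1,"tx":0,"ty":0,"tz":1,"roll":0},{"grip":-1,"tx":0,"ty":0,"tz":1,"roll":0},{"grip":-1,"tx":0,"ty":0,"tz":0.6,"roll":0},{"grip":-1,"tx":0,"ty":0,"tz":0,"roll":0}]}}

```text
time: 24.18
tool_pos: [0.4563, -0.4539, 0.1669]
ee_rot: [-2.234, 1.555, 2.316]
wrist_force: [0.9, 1.2, -0.8]
finger_gap: 0.0
```

Run:
```python
from h import *
s=st();M=R.from_euler("xyz",s["ee_rot"]).as_matrix();print(np.round(M,3))
for cam in("scene","top"):
    im,W=cloud(cam);P=W.reshape(-1,3)
    c=np.array([.4675,-.3495]);th=np.radians(-9.4);n=np.array([np.cos(th),np.sin(th)]);y=np.array([-n[1],n[0]])
    a=(P[:,:2]-c)@n*1000;b=(P[:,:2]-c)@y*1000
    k=(abs(a)<100)&(abs(b)<100)&(P[:,2]>.06)&(P[:,2]<.1)
    aa,bb,zz=a[k],b[k],P[k,2]
    f=(abs(aa)<70)&(abs(bb)<40)&(abs(bb)>15);print(cam,"plate z",np.median(zz[f]))
    ok=[l for l in range(-77,77,7) if abs(abs(l+3.5)-40)>24]
    g=lambda m,v,fn:[fn(v[mm]) for mm in m if mm.any()]
    print(" x+",np.median(g([(bb>l)&(bb<l+8)&(aa>50) for l in range(-45,45,8)],aa,np.max))," x-",np.median(g([(bb>l)&(bb<l+8)&(aa<-50) for l in range(-45,45,8)],aa,np.min)),
     " y+",np.median(g([(aa>l)&(aa<l+7)&(bb>30) for l in ok],bb,np.max))," y-",np.median(g([(aa>l)&(aa<l+7)&(bb<-30) for l in ok],bb,np.min)))
    for sx,sy,nm in((-1,1,1),(1,1,2),(1,-1,3),(-1,-1,4)):
        m=(abs(a-sx*40)<13)&(abs(b-sy*75)<20)&(P[:,2]>.02)&(P[:,2]<.12)
        print("clip",nm,m.sum(),[ (lo,round(float(np.median(P[m&(abs(b)>lo)&(abs(b)<lo+8),2]))*1000,1)) for lo in(58,66,74,82) if (m&(abs(b)>lo)&(abs(b)<lo+8)).sum()>1])
```

```text
{'time': 24.175, 'qpos': [-0.9395, 0.2912, 1.7078, -0.0019, 1.1582, 0.7949], 'tool_pos': [0.4563, -0.4539, 0.1669], 'ee_rot': [-2.234, 1.5551, 2.3156], 'wrist_force': [0.8822, 1.1869, -0.8318], 'finger_gap': 0.0}
[[-0.011  0.987 -0.162]
 [ 0.012 -0.162 -0.987]
 [-1.    -0.012 -0.01 ]]
scene plate z 0.081495794480275
 x+ 81.20365424648587  x- -76.17113778985052  y+ 44.32977208863187  y- -54.05544862628507
clip 1 47 [(58, 77.7), (66, 76.5), (74, 74.9)]
clip 2 51 [(58, 80.0), (66, 80.3), (74, 78.0)]
clip 3 80 [(58, 81.4), (66, 78.7), (74, 77.8), (82, 75.7)]
clip 4 44 [(58, 79.9), (66, 79.2), (74, 79.4), (82, 81.1)]
top plate z 0.08279539389317248
 x+ 80.39792896207692  x- -76.93285908115092  y+ 48.24091315979583  y- -51.39539612164311
clip 1 53 [(58, 81.4), (66, 79.6), (74, 77.8), (82, 80.9)]
clip 2 52 [(58, 83.2), (66, 80.7), (74, 78.4), (82, 80.1)]
clip 3 42 [(58, 80.7), (66, 78.4), (74, 75.9)]
clip 4 0 []
```

Call:
{"name": "carry_out", "arguments": {"steps": [{"grip":-1,"tx":0.3,"ty":0.75,"tz":-0.5,"roll":0},{"grip":-1,"tx":0.8,"ty":0.7,"tz":-0.5,"roll":0},{"grip":-1,"tx":0.8,"ty":0,"tz":0,"roll":0},{"grip":-1,"tx":0.4,"ty":0,"tz":0,"roll":0},{"grip":-1,"tx":0,"ty":0,"tz":0,"roll":0}]}}

```text
time: 24.9
tool_pos: [0.4996, -0.4271, 0.1031]
ee_rot: [-2.281, 1.55, 2.274]
wrist_force: [0.2, 0.8, 0.4]
finger_gap: -0.0004
```

```bash
cat >> h.py <<'E'
def ab():
    L=np.array([.4693,-.3513]);th=np.radians(-9.4);n=np.array([np.cos(th),np.sin(th)]);y=np.array([-n[1],n[0]])
    s=bot.get_state();d=(np.array(s["tool_pos"][:2])-L)*1000
    print("a %.1f b %.1f z %.1f"%(d@n,d@y,s["tool_pos"][2]*1000),"F a,b,z",np.round([s["wrist_force"][:2]@n,s["wrist_force"][:2]@y,s["wrist_force"][2]],1),"q6 %.2f t %.2f"%(s["qpos"][5],s["time"]))
E
python3 -c "
from h import *
ab()
im=imaging.camera('scene')[0];cv2.imwrite('pics/c3.png',cv2.resize(im[190:300,120:260],None,fx=5,fy=5,interpolation=cv2.INTER_CUBIC))"
```

```text
a 42.2 b -69.8 z 103.1 F a,b,z [0.1 0.8 0.4] q6 0.87 t 24.90
```

View pics/c3.png

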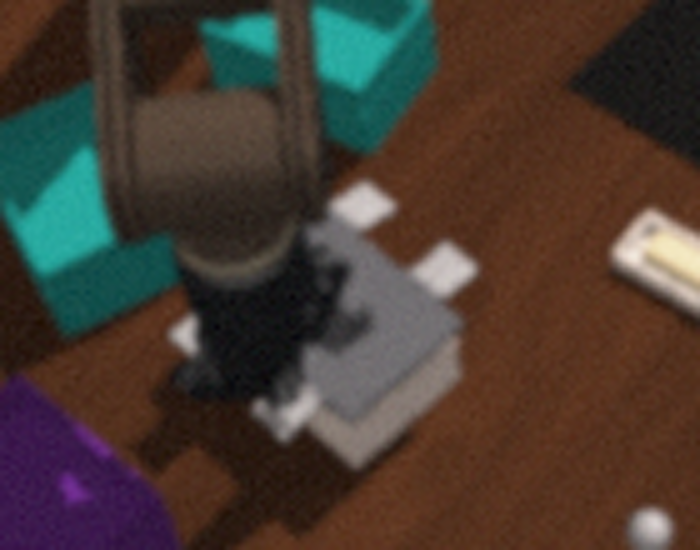

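The lid sits flush on the canister, and the shut fingertips are just above clip 3 at (283,400).

Call:
{"name": "carry_out", "arguments": {"steps": [{"grip":-1,"tx":0.1,"ty":0,"tz":0.35,"roll":0},{"grip":-1,"tx":0.4,"ty":0,"tz":0,"roll":0},{"grip":-1,"tx":0.4,"ty":0,"tz":0,"roll":0},{"grip":-1,"tx":0.4,"ty":0,"tz":0,"roll":0},{"grip":-1,"tx":0.4,"ty":0,"tz":0,"roll":0}]}}

```text
time: 25.58
tool_pos: [0.4983, -0.4391, 0.0622]
ee_rot: [-2.271, 1.558, 2.282]
wrist_force: [-0.3, -0.6, 1.7]
finger_gap: -0.0002
```

```bash
python3 -c "
from h import *
ab()"
```

```text
a 42.9 b -81.9 z 62.2 F a,b,z [-0.2 -0.7  1.7] q6 0.86 t 25.57
```

Call:
{"name": "carry_out", "arguments": {"steps": [{"grip":-1,"tx":0.2,"ty":-0.05,"tz":-0.2,"roll":0},{"grip":-1,"tx":0,"ty":0,"tz":-0.25,"roll":0},{"grip":-1,"tx":0,"ty":0,"tz":-0.25,"roll":0}]}}

```text
time: 25.95
tool_pos: [0.4993, -0.421, 0.0555]
ee_rot: [-2.181, 1.558, 2.372]
wrist_force: [-0.7, -2.8, -0.9]
finger_gap: 0.0001
```

```bash
python3 -c "
from h import *
ab()"
```

```text
a 41.0 b -63.9 z 55.5 F a,b,z [-0.2 -2.9 -0.9] q6 0.88 t 25.95
```

Call:
{"name": "carry_out", "arguments": {"steps": [{"grip":-1,"tx":0,"ty":0,"tz":-0.15,"roll":0},{"grip":-1,"tx":0,"ty":0,"tz":-0.15,"roll":0}]}}

```text
time: 26.2
tool_pos: [0.4995, -0.4205, 0.0572]
ee_rot: [-0.572, 1.557, -2.297]
wrist_force: [-3.9, -11.7, -2.4]
finger_gap: 0.0002
```

```bash
python3 -c "
from h import *
ab()"
```

```text
a 41.0 b -63.3 z 57.2 F a,b,z [ -1.9 -12.2  -2.4] q6 0.88 t 26.20
```

Call:
{"name": "carry_out", "arguments": {"steps": [{"grip":-1,"tx":0,"ty":0,"tz":0.4,"roll":0},{"grip":-1,"tx":-0.6,"ty":0,"tz":0.1,"roll":0},{"grip":-1,"tx":-1,"ty":0,"tz":0,"roll":0},{"grip":-1,"tx":-0.5,"ty":-0.7,"tz":0,"roll":0},{"grip":-1,"tx":0,"ty":-1,"tz":0,"roll":0},{"grip":-1,"tx":0,"ty":-1,"tz":0,"roll":0},{"grip":-1,"tx":0,"ty":-0.5,"tz":0,"roll":0},{"grip":-1,"tx":0,"ty":0,"tz":0,"roll":0}]}}

```text
time: 27.2
tool_pos: [0.4199, -0.4172, 0.1192]
ee_rot: [-0.345, 1.562, -2.069]
wrist_force: [0.4, 0.3, 0.6]
finger_gap: -0.0001
```

```bash
python3 -c "
from h import *
ab()"
```

```text
a -38.0 b -73.1 z 119.2 F a,b,z [0.3 0.3 0.6] q6 0.78 t 27.20
```

Call:
{"name": "carry_out", "arguments": {"steps": [{"grip":-1,"tx":0.5,"ty":-0.1,"tz":0.2,"roll":0},{"grip":-1,"tx":0.5,"ty":0,"tz":0.05,"roll":0},{"grip":-1,"tx":0.4,"ty":0,"tz":0,"roll":0},{"grip":-1,"tx":0.4,"ty":0,"tz":0,"roll":0},{"grip":-1,"tx":0.4,"ty":0,"tz":0,"roll":0},{"grip":-1,"tx":0.2,"ty":0,"tz":0,"roll":0},{"grip":-1,"tx":0.1,"ty":0,"tz":-0.2,"roll":0},{"grip":-1,"tx":0,"ty":0,"tz":-0.25,"roll":0}]}}

```text
time: 28.2
tool_pos: [0.4194, -0.4133, 0.0516]
ee_rot: [-0.277, 1.561, -2.0]
wrist_force: [-0.6, -1.8, 0.2]
finger_gap: 0.0
```

```bash
python3 -c "
from h import *
ab()"
```

```text
a -39.1 b -69.3 z 51.6 F a,b,z [-0.3 -1.8  0.2] q6 0.78 t 28.20
```

Call:
{"name": "carry_out", "arguments": {"steps": [{"grip":-1,"tx":-0.1,"ty":0,"tz":-0.2,"roll":0},{"grip":-1,"tx":0,"ty":0,"tz":-0.15,"roll":0},{"grip":-1,"tx":0,"ty":0,"tz":-0.15,"roll":0}]}}

```text
time: 28.58
tool_pos: [0.4205, -0.4073, 0.0564]
ee_rot: [0.012, 1.543, -1.706]
wrist_force: [-4.8, -13.1, -3.2]
finger_gap: -0.0002
```

```bash
python3 -c "
from h import *
ab()"
```

```text
a -39.0 b -63.2 z 56.4 F a,b,z [ -2.6 -13.7  -3.2] q6 0.80 t 28.57
```

Call:
{"name": "carry_out", "arguments": {"steps": [{"grip":-1,"tx":0,"ty":0,"tz":0.4,"roll":0},{"grip":-1,"tx":-0.6,"ty":0,"tz":0.1,"roll":0},{"grip":-1,"tx":-1,"ty":0,"tz":0,"roll":0},{"grip":-1,"tx":-1,"ty":0,"tz":0,"roll":0},{"grip":-1,"tx":-1,"ty":0,"tz":-0.3,"roll":0},{"grip":-1,"tx":-0.3,"ty":0,"tz":-1,"roll":0},{"grip":-1,"tx":0,"ty":0,"tz":-1,"roll":0},{"grip":-1,"tx":0,"ty":0,"tz":-1,"roll":0},{"grip":-1,"tx":0,"ty":0,"tz":-1,"roll":0},{"grip":-1,"tx":0,"ty":0,"tz":-1,"roll":0},{"grip":-1,"tx":0,"ty":0,"tz":-0.8,"roll":0},{"grip":-1,"tx":0,"ty":0,"tz":0,"roll":0}]}}

```text
time: 30.08
tool_pos: [0.4435, -0.2537, 0.1584]
ee_rot: [0.099, 1.549, -1.618]
wrist_force: [0.5, -0.8, -0.0]
finger_gap: 0.0
```

```bash
python3 -c "
from h import *
ab()"
```

```text
a -41.3 b 92.1 z 158.4 F a,b,z [ 0.7 -0.7 -0. ] q6 1.02 t 30.07
```

Call:
{"name": "carry_out", "arguments": {"steps": [{"grip":-1,"tx":0.8,"ty":0.05,"tz":0.5,"roll":0},{"grip":-1,"tx":0.9,"ty":0,"tz":0,"roll":0},{"grip":-1,"tx":0.5,"ty":0,"tz":0,"roll":0},{"grip":-1,"tx":0.4,"ty":0,"tz":0,"roll":0},{"grip":-1,"tx":0.4,"ty":0,"tz":0,"roll":0},{"grip":-1,"tx":0.4,"ty":0,"tz":0,"roll":0},{"grip":-1,"tx":0.4,"ty":0,"tz":0,"roll":0}]}}

```text
time: 30.95
tool_pos: [0.4462, -0.2715, 0.0646]
ee_rot: [0.363, 1.545, -1.354]
wrist_force: [0.6, 2.7, 3.0]
finger_gap: 0.0002
```

```bash
python3 -c "
from h import *
ab()"
```

```text
a -35.9 b 75.0 z 64.6 F a,b,z [0.1 2.7 3. ] q6 1.00 t 30.95
```

Call:
{"name": "carry_out", "arguments": {"steps": [{"grip":-1,"tx":0.3,"ty":-0.15,"tz":0,"roll":0},{"grip":-1,"tx":0,"ty":0,"tz":0.2,"roll":0},{"grip":-1,"tx":0,"ty":0,"tz":0.2,"roll":0},{"grip":-1,"tx":0,"ty":0,"tz":0.15,"roll":0},{"grip":-1,"tx":0,"ty":0,"tz":0.15,"roll":0}]}}

```text
time: 31.58
tool_pos: [0.4409, -0.2767, 0.0559]
ee_rot: [2.405, 1.563, 0.679]
wrist_force: [3.8, 14.4, 6.6]
finger_gap: -0.0004
```

```bash
python3 -c "
from h import *
ab()"
```

```text
a -40.2 b 69.0 z 55.9 F a,b,z [ 1.4 14.9  6.6] q6 0.96 t 31.57
```

Call:
{"name": "carry_out", "arguments": {"steps": [{"grip":-1,"tx":0.1,"ty":0,"tz":0.2,"roll":0},{"grip":-1,"tx":0.1,"ty":0,"tz":0.2,"roll":0}]}}

```text
time: 31.82
tool_pos: [0.4413, -0.2763, 0.0532]
ee_rot: [3.117, 1.54, 1.387]
wrist_force: [3.7, 21.7, 16.4]
finger_gap: 0.0003
```

```bash
python3 -c "
from h import *
ab()
for P,I in lidfit(np.array([.467,-.35]),.12,.02,cams=('top',),zmax=.1): pass
im=cv2.resize(imaging.camera('scene')[0][190:300,120:260],None,fx=5,fy=5,interpolation=cv2.INTER_CUBIC);cv2.imwrite('pics/c1.png',im)"
```

```text
a -39.9 b 69.4 z 53.2 F a,b,z [ 0.1 22.  16.4] q6 0.94 t 31.82
top 540 [ 0.513 -0.375  0.083] [ 0.385 -0.413  0.02 ] [ 0.551 -0.271  0.099]
```

View pics/c1.png

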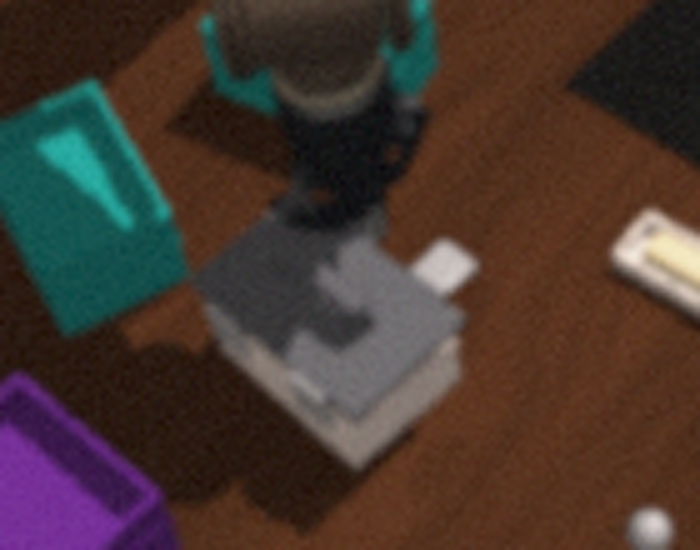

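Clips 3 and 4 hang down along the near side at (305,385) and (230,320). Clip 1 is hidden behind the gripper and clip 2 is still open at (445,265).

Call:
{"name": "carry_out", "arguments": {"steps": [{"grip":-1,"tx":0,"ty":0,"tz":-0.4,"roll":0},{"grip":-1,"tx":-0.6,"ty":0,"tz":-0.1,"roll":0},{"grip":-1,"tx":-1,"ty":0,"tz":0,"roll":0},{"grip":-1,"tx":-0.5,"ty":0.7,"tz":0,"roll":0},{"grip":-1,"tx":0,"ty":1,"tz":0,"roll":0},{"grip":-1,"tx":0,"ty":1,"tz":0,"roll":0},{"grip":-1,"tx":0,"ty":0.5,"tz":0,"roll":0},{"grip":-1,"tx":0,"ty":0,"tz":0,"roll":0}]}}

```text
time: 32.92
tool_pos: [0.5248, -0.2856, 0.1157]
ee_rot: [2.666, 1.55, 0.934]
wrist_force: [-0.5, 1.1, -0.3]
finger_gap: -0.0
```

```bash
python3 -c "
from h import *
ab();s=bot.get_state();print(np.round(R.from_euler('xyz',s['ee_rot']).as_matrix(),3))"
```

```text
a 44.0 b 73.9 z 115.7 F a,b,z [-0.7  1.  -0.3] q6 1.04 t 32.92
[[ 0.012  0.987 -0.16 ]
 [ 0.016 -0.161 -0.987]
 [-1.     0.009 -0.018]]
```

Call:
{"name": "carry_out", "arguments": {"steps": [{"grip":-1,"tx":0.5,"ty":-0.15,"tz":-0.25,"roll":0},{"grip":-1,"tx":0.5,"ty":0,"tz":-0.1,"roll":0},{"grip":-1,"tx":0.4,"ty":0,"tz":0,"roll":0},{"grip":-1,"tx":0.4,"ty":0,"tz":0,"roll":0},{"grip":-1,"tx":0.4,"ty":0,"tz":0,"roll":0},{"grip":-1,"tx":0.2,"ty":0,"tz":0,"roll":0},{"grip":-1,"tx":0,"ty":0,"tz":0.2,"roll":0},{"grip":-1,"tx":0,"ty":0,"tz":0.2,"roll":0}]}}

```text
time: 33.92
tool_pos: [0.5185, -0.2831, 0.0496]
ee_rot: [2.927, 1.549, 1.194]
wrist_force: [0.6, 2.8, -1.2]
finger_gap: -0.0
```

```bash
python3 -c "
from h import *
ab();s=bot.get_state();print(np.round(R.from_euler('xyz',s['ee_rot']).as_matrix(),3))"
```

```text
a 37.4 b 75.3 z 49.6 F a,b,z [ 0.1  2.9 -1.2] q6 1.04 t 33.92
[[ 0.008  0.987 -0.161]
 [ 0.02  -0.161 -0.987]
 [-1.     0.005 -0.021]]
```

Call:
{"name": "carry_out", "arguments": {"steps": [{"grip":-1,"tx":-0.15,"ty":0.1,"tz":0.2,"roll":0},{"grip":-1,"tx":-0.1,"ty":0,"tz":0.2,"roll":0},{"grip":-1,"tx":0,"ty":0,"tz":0.2,"roll":0}]}}

```text
time: 34.3
tool_pos: [0.5197, -0.2896, 0.0545]
ee_rot: [3.106, 1.526, 1.367]
wrist_force: [4.4, 19.7, 7.7]
finger_gap: -0.0002
```

```bash
python3 -c "
from h import *
ab()"
```

```text
a 39.6 b 69.1 z 54.5 F a,b,z [ 1.2 20.1  7.7] q6 1.02 t 34.30
```

Call:
{"name": "carry_out", "arguments": {"steps": [{"grip":-1,"tx":0,"ty":0,"tz":-0.4,"roll":0},{"grip":-1,"tx":-0.6,"ty":0,"tz":-0.4,"roll":0},{"grip":-1,"tx":-1,"ty":0,"tz":-0.5,"roll":0},{"grip":-1,"tx":-1,"ty":0.3,"tz":-1,"roll":0},{"grip":-1,"tx":-1,"ty":0.3,"tz":-1,"roll":0},{"grip":-1,"tx":-0.5,"ty":0.3,"tz":-1,"roll":0},{"grip":-1,"tx":0,"ty":0.3,"tz":-1,"roll":0},{"grip":-1,"tx":0,"ty":0,"tz":-1,"roll":0},{"grip":-1,"tx":0,"ty":0,"tz":-1,"roll":0},{"grip":-1,"tx":0,"ty":0,"tz":0,"roll":0}]}}

```text
time: 35.55
tool_pos: [0.5856, -0.1206, 0.1854]
ee_rot: [2.374, 1.532, 0.634]
wrist_force: [-0.3, -0.2, -0.0]
finger_gap: -0.0003
```

Run:
```python
from h import *
ab()
A=[]
for cam,sl in(("top",(slice(185,245),slice(300,375))),("scene",(slice(195,300),slice(120,250)))):
    im,W=cloud(cam);A.append(cv2.resize(im[sl],(400,int(400*im[sl].shape[0]/im[sl].shape[1])),interpolation=cv2.INTER_CUBIC))
    P=W.reshape(-1,3);c=np.array([.4675,-.3495]);th=np.radians(-9.4);n=np.array([np.cos(th),np.sin(th)]);y=np.array([-n[1],n[0]])
    a=(P[:,:2]-c)@n*1000-2;b=(P[:,:2]-c)@y*1000
    for sx,sy,nm in((-1,1,1),(1,1,2),(1,-1,3),(-1,-1,4)):
        m=(abs(a-sx*40)<12)&(b*sy>46)&(b*sy<90)&(P[:,2]>.015)&(P[:,2]<.1)
        q=P[m]; o=np.argsort(q[:,2])
        print(cam,"clip",nm,m.sum(),[(int(z),int((P[m&(abs(P[:,2]*1000-z)<5)][:,2]>0).sum()),round(float(np.median(b[m&(abs(P[:,2]*1000-z)<5)])),1)) for z in(25,35,45,55,65,75,85) if (m&(abs(P[:,2]*1000-z)<5)).any()])
h=max(x.shape[0] for x in A);A=[cv2.copyMakeBorder(x,0,h-x.shape[0],0,0,cv2.BORDER_CONSTANT) for x in A]
cv2.imwrite("pics/fin.png",np.hstack(A))
```

```text
a 77.0 b 246.5 z 185.4 F a,b,z [-0.3 -0.2 -0. ] q6 1.34 t 35.55
top clip 1 21 [(45, 1, 52.2), (55, 1, 53.2), (65, 2, 53.0), (75, 5, 53.4), (85, 12, 49.6)]
top clip 2 20 [(55, 2, 52.8), (65, 2, 53.3), (75, 5, 52.1), (85, 11, 50.1)]
top clip 3 21 [(75, 4, -55.4), (85, 16, -52.1)]
top clip 4 22 [(75, 7, -53.8), (85, 14, -52.1)]
scene clip 1 7 [(75, 3, 50.2), (85, 4, 48.5)]
scene clip 2 10 [(75, 5, 49.3), (85, 5, 47.5)]
scene clip 3 57 [(25, 3, -47.1), (35, 3, -47.9), (45, 4, -54.8), (55, 11, -57.5), (65, 5, -58.4), (75, 8, -58.2), (85, 22, -53.9)]
scene clip 4 55 [(25, 1, -46.8), (35, 1, -46.7), (45, 3, -52.9), (55, 8, -58.3), (65, 5, -59.1), (75, 12, -59.0), (85, 21, -55.0)]
```

View pics/fin.png

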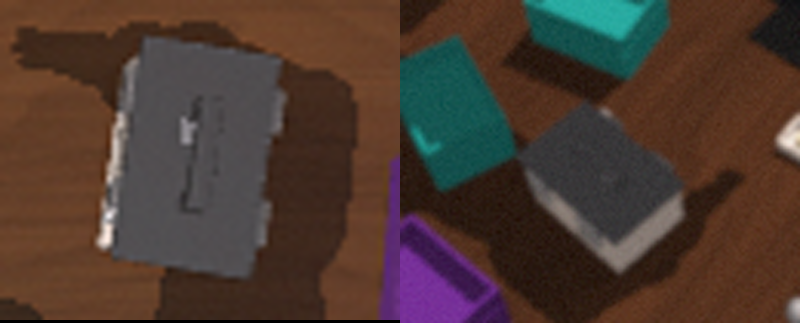

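The final view shows all four clips folded against the sides and the lid squarely on the canister, with the arm clear. I'll do one last check that it's seated, then hand in.

Run:
```python
from h import *
for cam in("top","scene"):
    im,W=cloud(cam);P=W.reshape(-1,3);d=P[:,:2]-[.4693,-.351];th=np.radians(-9.4)
    a=d@[np.cos(th),np.sin(th)]*1000;b=d@[-np.sin(th),np.cos(th)]*1000
    k=(abs(a)<70)&(abs(b)<42)&(abs(b)>15)&(P[:,2]>.06)&(P[:,2]<.1)
    A=np.c_[a[k],b[k],np.ones(k.sum())];print(cam,"plate plane",np.round(np.linalg.lstsq(A,P[k,2]*1000,rcond=None)[0],4))
    D=np.load(cam+"0.npz");diff=abs(im.astype(int)-D["im"]).max(2)>60
    mm=(D["W"][...,0]>.5)&(D["W"][...,2]>.012)&(D["W"][...,2]<.25); Q=D["W"][mm&diff]
    print(" changed px on objects x>.6:",[(np.round(q,2).tolist()) for q in Q[Q[:,0]>.6][:8]], (Q[:,0]>.6).sum())
print(bot.sign_off())
```

```text
top plate plane [-4.10000e-03  2.20000e-03  8.26785e+01]
 changed px on objects x>.6: [[0.68, -0.15, 0.01], [0.68, -0.15, 0.01], [0.68, -0.15, 0.02], [0.68, -0.16, 0.02], [0.68, -0.16, 0.01], [0.68, -0.16, 0.01], [0.68, -0.17, 0.01], [0.68, -0.17, 0.01]] 153
scene plate plane [-1.60000e-03 -3.60000e-03  8.13172e+01]
 changed px on objects x>.6: [] 0
the job is handed in; nothing more can be done
None
```

The job is handed in, and as far as my checks show, everything asked for is done. I took the lid from the rack by the end of its handle and tipped it flat on the mat, handle up. I let go, took it again by the handle and pressed it home on the white canister with its clips open. Then I flipped the four clips down one at a time until each reached its stop at about 12–22 N. It took about 36 s of the 72 s allowed.

**Lid seated:** after the clips were down, the plate's top face was level within about 0.25°. It read 82.7 mm high in the top camera and 81.3 mm in the scene camera, against 83 mm nominal. The scene camera also read the canister rim about 2 mm low, so both fit a fully seated lid.

**Clips down:** all four look vertical against the sides. Clips 1 and 2 were confirmed in the top camera, and clips 3 and 4 in the scene camera.

**Checks that disagreed:**
- **Clip stops:** the stop positions were 63 mm on the -y side and 69 mm on the +y side, measured from my estimate of the lid's centre. I put this down to about 3 mm of error in that estimate, since clips 1 and 2 looked vertical.
- **Camera offset:** the two cameras also differ by about 3 mm sideways.
- **Soap dish area:** the top camera showed 153 changed pixels on objects beyond x = 0.6 m; the eight I listed were all by the soap dish. The scene camera showed none beyond x = 0.6 m, so I took it as the arm's shadow, without further checking. The pixel check did not cover objects nearer the robot.

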